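# Find the tired damper spring and flag it

### The arm

A 7-joint arm with a two-finger parallel gripper is mounted at the origin on the work surface. World frame = base frame: x ahead of the robot, y to its left, z up, the work surface at z = 0. Lengths are in m, angles in rad, forces in N, time in s.
With the tool pointing down it reaches from about 0.4 to 0.875 m from the base axis. Payload 4.4 kg.
Tool frame: the origin (TCP) lies between the finger pads; the fingertips stand 25 mm ahead of it and the grasp point (between the pads) lies 6 mm ahead of it; z points along the fingers, y is the direction in which the jaws open and shut (so a half turn about z gives the same grasp; the last joint's range is limited). The gripper opens to 85 mm and grips with 20 to 120 N. Pads are 22 mm wide; open, the fingers measure 114 mm over their backs; the gripper's body (76 mm by 85 mm) begins 54 mm behind the grasp point. The pads swing forward as they close: fully open they stand 13 mm farther back than shut.
Start: joints at [-1.324, 0.628, 0.038, 1.517, -0.027, 0.996, -0.02], TCP at [0.2, 0.618, 0.256] pointing down, gripper open.
Joint ranges: [-3.06, 3.06], [-0.37, 2.12], [-1.25, 1.32], [0.18, 2.47], [-1.1, 4.24], [0.23, 1.98], [-2.94, 2.94]. Speed limits (rad/s): [2.57, 2.57, 3.14, 3.14, 3.14, 3.14, 3.14].

### API

Orientations are given as a rotation vector (axis times angle).
In Python, from plant import sensors, cams, manip, spotter gives the robot as it stands.
- The arm moves only by the shell command python3 -m inch 'ROWS' [FORCE]. ROWS is JSON, a list of rows, each a list of 7 numbers: the shift along the tool's x, y, z in units of 120 mm (1.0 is 120 mm), then the turn, a rotation vector about the tool's x, y, z in units of pi/2 rad (1.0 is pi/2 rad), then the gripper command: -1 is shut, 1 is fully open, values between are in proportion. A call has 1 to 12 rows; each row is the pose to reach, as a shift and turn from the pose commanded when the call began, along the tool's axes at that moment; what a row does not reach only later rows make up. A row lasts 1/12 s, in which the tool goes at most 41.7 mm and 7.16 degrees, less where a joint would pass 70% of its speed; a pose out of reach is approached as far as the arm can. A call with a number of a shift or a turn outside -1 to 1 is refused whole. A call with a gripper value outside its range is refused whole. The fingers move at their own pace and stop on an object; FORCE is the grip in N (left out, the last holds). Time passes only in rows, so rows that repeat a pose let the fingers close. It gives the time, the measured TCP pose, the force and the opening at its end, in the units of the state.
- sensors.read_state(): the state, without advancing time (a new reading comes with each control period).
- cams.read_camera(name): name is "scene" or "side" or "wrist"; returns the picture (480x640x3 uint8, red, green, blue); there is no depth.
- cams.camera_model(name): a dict with "fx", "fy", "cx", "cy" (pixels), "eye" and "rotation" of the camera in the world; the wrist camera has in their place "tool_from_camera" (4x4, takes a point from camera to tool coordinates, whose origin is the TCP and whose axes are the flange's). Camera axes: x right, y down, z forward; pixel columns grow to the right and rows downward; lengths in m; the calibration is good to about 2 mm. The wrist camera is an equidistant fisheye: a pixel r from the principal point sees the ray r / f radians off the axis. A picture is of the moment at which its call begins: read the wrist's pose just before it. camera_model takes no time and is no camera call.
- manip.finish_job(): hands the job in, once; it reports no verdict.
Trained networks look in the newest picture that a camera, given by its name, has taken for a name from the list of things; names that differ only in an ending like _2 or _b are one class to them, and where a whole thing is asked for, a point or a joint stands for the part that bears it (a point fixed in the world has none). Each returns a list of dicts, best first, with "confidence" (0 to 1); they miss things now and then, are a little off and sometimes report something else, mostly with a low value. They report only what shows in the picture. A call takes as long as a camera call. They do not tell look-alikes from the thing itself.
- spotter.trace(camera, target): "pixels" (480x640 bool, what is visible of it).
- spotter.place_of(camera, target): "xyz" ([x, y, z] in m, in the coordinates of the camera as it stood for that picture, good to about 4 mm: a listed point, or the origin of a listed thing).
The state is a dict: "time": time; "q": joint angles; "joint_vel": joint speeds; "tau": joint torques, N m; "ee_pos": TCP position; "orientation": TCP orientation; "wrist_force": force on the tool from outside, world axes, zero at the start; "wrist_torque": the same for the moment, N m; "width": opening from 0.0 (shut) to 1.0 (fully open).
Only numpy, scipy, OpenCV 4.12 (cv2) and the standard library are available. Lean on these libraries where they do the work, as an engineer would, in place of code of your own. Each camera call takes 0.05 s, during which the arm holds its last target.

### The job

Three flap springs for duct dampers are clamped in jigs on the bench. Going from the robot's left to its right, press the free end of each leaf gently down until it rests on its stop, hold it there for a moment and feel how stiff it is, never putting more than 25 N on a leaf; then slide the loose aluminium collar fully down over the flag pin on the jig with the softest leaf and let go. Leave everything else on the bench where it is.

Things in the scene. Friction and masses are not known exactly. Their poses are not given: they have to be found in the camera images.
- jig_a: One of three look-alike jigs bolted down. Origin: centre of the underside of its 150 (x) x 60 (y) x 12 mm base; z up. Clamp block 45 x 50 mm centred at x = +47.5 mm, flat top 65 mm above the bench, bears an upright flag pin. A steel leaf 20 mm wide, 2 mm thick, 50 mm up, sticks out of it level towards -x, from x = +25 to the free end at x = -69 mm, where it carries a press pad.
- pad_a (a point): Top of the press pad of jig_a: a steel button 12 mm across (6 mm flat on top), standing 7 mm up from the leaf, 80 mm from the clamp; at rest 58 mm above the bench at x = -55 mm in the jig's frame. It moves with the leaf.
- leaf_a: The leaf spring of jig_a with its pad, seen as a flat strip; origin at its clamped root (x = +25 mm, 50 mm up in the jig's frame), leaf towards its -x; it tips as it is pressed.
- pin_a (a point): Top centre of the flag pin of jig_a: 12 mm diameter, 30 mm high from the block's top, chamfered end; 95 mm above the bench.
- jig_b: Another jig, outwardly and in its dimensions the same as jig_a. In each jig the pad's force grows evenly as it goes down: a good leaf takes 0.6 to 0.7 N per mm at the pad, plus up to 1 N of preload. Two of the three are good and one is tired, about half as stiff; it cannot be seen which, and the letters a, b, c tell nothing.
- pad_b (a point): Top of the press pad of jig_b: a steel button 12 mm across (6 mm flat on top), standing 7 mm up from the leaf, 80 mm from the clamp; at rest 58 mm above the bench at x = -55 mm in the jig's frame. It moves with the leaf.
- leaf_b: The leaf spring of jig_b with its pad, seen as a flat strip; origin at its clamped root (x = +25 mm, 50 mm up in the jig's frame), leaf towards its -x; it tips as it is pressed.
- pin_b (a point): Top centre of the flag pin of jig_b: 12 mm diameter, 30 mm high from the block's top, chamfered end; 95 mm above the bench.
- jig_c: Another jig, outwardly and in its dimensions the same as jig_a. In each jig a post under the pad stops the leaf after the pad has dropped 12 to 18 mm; the stops are set by hand and differ between jigs. On the stop the force climbs steeply at once. The leaf springs back level when let go.
- pad_c (a point): Top of the press pad of jig_c: a steel button 12 mm across (6 mm flat on top), standing 7 mm up from the leaf, 80 mm from the clamp; at rest 58 mm above the bench at x = -55 mm in the jig's frame. It moves with the leaf.
- leaf_c: The leaf spring of jig_c with its pad, seen as a flat strip; origin at its clamped root (x = +25 mm, 50 mm up in the jig's frame), leaf towards its -x; it tips as it is pressed.
- pin_c (a point): Top centre of the flag pin of jig_c: 12 mm diameter, 30 mm high from the block's top, chamfered end; 95 mm above the bench.
- collar: Loose flag collar: plain aluminium ring, 40 mm outside, 20 mm bore, 20 mm high, about 80 g, lying flat on the bench to one side of the jigs. Origin: centre of its underside, z along the bore. The only thing that fits a flag pin snugly; it slides over the pin with 4 mm clearance all round.
- coupling: Bystander: copper pipe coupling standing on end, a tube 54 mm across with 48 mm bore, 50 mm high; origin at the centre of its underside. Not the collar.
- wrench: Bystander: open wrench lying flat; origin in its middle, underside.
- driver: Bystander: screwdriver lying flat; origin in its middle, underside.
- oil: Bystander: grey closed bottle, 50 mm across, 130 mm high; origin at the centre of its underside.
- bracket: Bystander: flat L-shaped sheet corner with arms 43 mm long and 20 mm high edges; origin at the inside of the corner, underside.
- spacer: Bystander: small thick steel washer, 30 mm across, 12 mm high; origin at the centre of its underside. Not the collar.
- endcap: Bystander: shallow open metal pipe cap, 80 mm across, 35 mm high; origin at the centre of its underside.
Mind the look-alikes: they are no part of the job. Leave any purple look-alike of the jig_a alone. Leave any yellow look-alike of the collar alone.

How it is judged:
On the way, in this order (a step that is already met when the one before it is completed fails the run):
1. the leaf of the jig farthest to the robot's left (+y) is held down on its stop (within 1.3 mm) for 0.2 s (((z of pad_a in the frame of jig_a below 0.0463 m and world y of jig_a above 0.1 m) or (z of pad_b in the frame of jig_b below 0.0443 m and world y of jig_b above 0.1 m) or (z of pad_c in the frame of jig_c below 0.0423 m and world y of jig_c above 0.1 m))), for 0.2 s.
2. then the leaf of the middle jig is held down on its stop (within 1.3 mm) for 0.2 s (((z of pad_a in the frame of jig_a below 0.0463 m and world y of jig_a between -0.1 and 0.1 m) or (z of pad_b in the frame of jig_b below 0.0443 m and world y of jig_b between -0.1 and 0.1 m) or (z of pad_c in the frame of jig_c below 0.0423 m and world y of jig_c between -0.1 and 0.1 m))), for 0.2 s.
3. then the leaf of the jig farthest to the robot's right is held down on its stop (within 1.3 mm) for 0.2 s (((z of pad_a in the frame of jig_a below 0.0463 m and world y of jig_a below -0.1 m) or (z of pad_b in the frame of jig_b below 0.0443 m and world y of jig_b below -0.1 m) or (z of pad_c in the frame of jig_c below 0.0423 m and world y of jig_c below -0.1 m))), for 0.2 s.
4. after all three tests the collar sits on the flag pin of the jig with the softest leaf (which the rule knows by a pin point set 0.05 mm low, too little to measure) (((horizontal distance between collar and pin_a below 0.007 m and height (world z) of pin_a below 0.094975 m) or (horizontal distance between collar and pin_b below 0.007 m and height (world z) of pin_b below 0.094975 m) or (horizontal distance between collar and pin_c below 0.007 m and height (world z) of pin_c below 0.094975 m)) and height (world z) of collar between 0.062 and 0.0675 m and angle between collar's own z axis and vertical below 0.1 rad and linear speed of collar below 0.02 m/s), for 0.2 s.
At the end, for the whole second after the job is handed in: The collar is on the flag pin of the jig with the softest leaf, let go and at rest: its axis within 7 mm of the pin's, flat (tilt under 0.1 rad) and its underside on the clamp block's top, 65 mm up (62 to 67.5 mm) (all of step 4); the robot touches nothing.
It fails at once if more than 25 N of contact force on a leaf or its pad (contact force between anything else and leaf_a above 25 N or contact force between anything else and leaf_b above 25 N or contact force between anything else and leaf_c above 25 N).
It fails at once if a bystander (coupling, wrench, screwdriver, bottle, bracket, washer, pipe cap) is moved more than 30 mm (distance of any of coupling, wrench, driver, oil, bracket, spacer, endcap from where it was at the start of the episode above 0.03 m).
It also fails if it takes over 72 s, if anything falls off the work surface, if the arm or the gripper's body presses on something with over 40 N, if the wrist force passes 120 N, or if a joint passes its speed limit or range.

## Working session

There is one attempt and no reset: what is moved stays moved. The work goes in short steps, Python scripts to look and compute and a shell command to move; the robot and the scene stay as the last step left them, time stands still between calls to the robot, and variables do not carry over. Pictures are saved under pics/ and viewed, and the job is handed in when it is done.

```bash
ls -la; mkdir -p pics; python3 - <<'E'
from plant import sensors, cams, manip, spotter
import cv2, numpy as np
s=sensors.read_state(); print(s)
for n in ["scene","side","wrist"]:
    im=cams.read_camera(n); cv2.imwrite(f"pics/{n}0.png",im[:,:,::-1]); m=cams.camera_model(n); print(n,{k:np.round(v,4).tolist() for k,v in m.items() if not isinstance(v,str)})
E
```

```text
total 12
drwxr-xr-x  3 agent agent 4096 Dec  6 05:54 .
drwxr-xr-x 23 root  root  4096 Dec  6 05:54 ..
drwxr-xr-x  2 agent agent 4096 Dec  6 05:54 pics
{'time': 0.0, 'q': array([-1.32379426,  0.62934564,  0.03844838,  1.51837201, -0.02699871,
        0.99630471, -0.01996108]), 'joint_vel': array([-0.00156683, -0.0013858 , -0.00174818,  0.00013617, -0.00082335,
       -0.0001151 ,  0.00047096]), 'tau': array([ 9.13660788e-04, -5.63395536e+01,  1.22640576e+00, -1.93447959e+01,
        1.10115673e-02,  1.05022584e-02, -1.33991873e-05]), 'ee_pos': array([0.19981865, 0.6179129 , 0.2553882 ]), 'orientation': array([-4.89252413e-01, -3.10298963e+00,  2.97268735e-03]), 'wrist_force': array([-0.22355144,  0.11069138, -0.11259602]), 'wrist_torque': array([-0.01604729, -0.02978099, -0.0567415 ]), 'width': 1.002103875912869}
scene {'fx': 589.2941, 'fy': 589.2941, 'cx': 320.8938, 'cy': 242.2608, 'eye': [1.1019, -0.7423, 1.0438], 'rotation': [-2.267, -0.7949, 0.3034]}
side {'fx': 577.0025, 'fy': 577.0025, 'cx': 317.8251, 'cy': 240.826, 'eye': [0.269, 0.7468, 0.7983], 'rotation': [-0.466, 2.7252, -1.2089]}
wrist {'fx': 371.6483, 'fy': 371.6483, 'cx': 323.4601, 'cy': 241.6645, 'tool_from_camera': [[-0.0013, -0.9607, -0.2777, 0.0704], [1.0, -0.0012, -0.0007, 0.0007], [0.0004, -0.2777, 0.9607, -0.1167], [0.0, 0.0, 0.0, 1.0]]}
```

View pics/scene0.png

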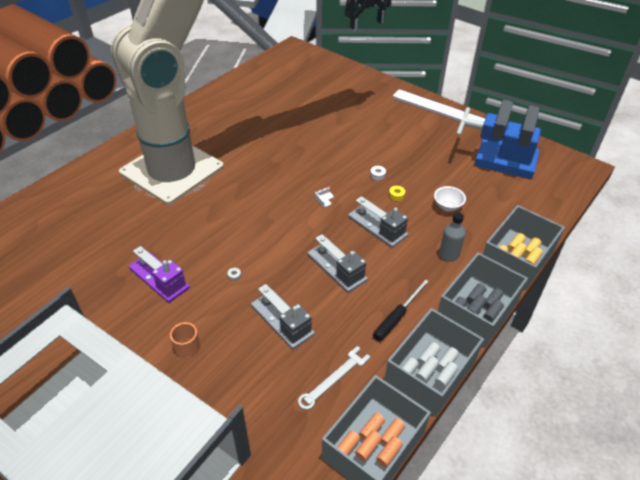

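View pics/side0.png

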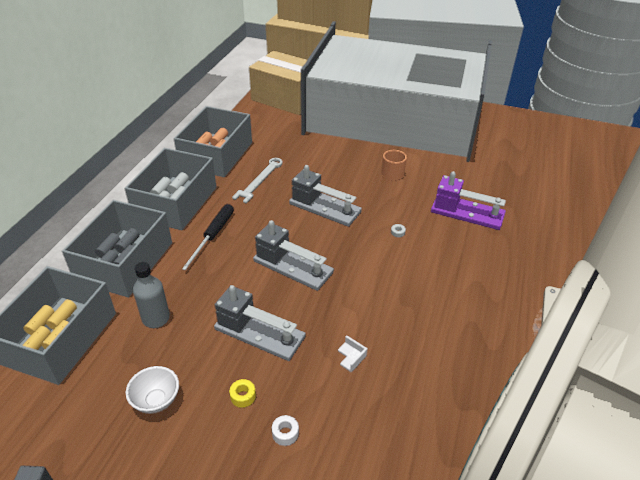

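View pics/wrist0.png

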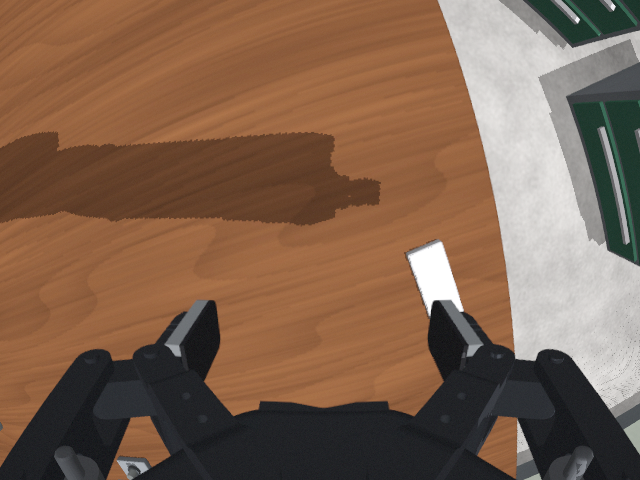

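The side view shows three grey jigs at about (340,195), (293,255) and (260,322), and a purple look-alike at (468,205). There are three rings: silver (285,431), yellow (242,393) and a small washer (398,230). Next I'll measure them.

```bash
cat > h.py <<'E'
from plant import sensors, cams, manip, spotter
import cv2, numpy as np
from scipy.spatial.transform import Rotation as R
def pose(n):
    m=cams.camera_model(n)
    if "eye" in m: return m,R.from_rotvec(m["rotation"]).as_matrix(),np.array(m["eye"])
    s=sensors.read_state(); T=np.array(m["tool_from_camera"]); Rt=R.from_rotvec(s["orientation"]).as_matrix()
    return m,Rt@T[:3,:3],Rt@T[:3,3]+s["ee_pos"]
def proj(n,p,P=None):
    m,Rc,e=P or pose(n); c=(np.atleast_2d(p)-e)@Rc
    if n=="wrist":
        r=np.hypot(c[:,0],c[:,1]); th=np.arctan2(r,c[:,2]); k=th/np.maximum(r,1e-9)
        return np.c_[m["cx"]+m["fx"]*k*c[:,0],m["cy"]+m["fy"]*k*c[:,1]]
    return np.c_[m["cx"]+m["fx"]*c[:,0]/c[:,2],m["cy"]+m["fy"]*c[:,1]/c[:,2]]
def ray(n,uv,z,P=None):
    m,Rc,e=P or pose(n); x=(uv[0]-m["cx"])/m["fx"]; y=(uv[1]-m["cy"])/m["fy"]
    if n=="wrist":
        r=np.hypot(x,y); d=np.array([np.sin(r)*x/max(r,1e-9),np.sin(r)*y/max(r,1e-9),np.cos(r)])
    else: d=np.array([x,y,1.])
    d=Rc@d; return e+d*(z-e[2])/d[2]
def find(n,t,P=None):
    P=P or pose(n); out=[]
    for d in spotter.place_of(n,t):
        w=P[1]@np.array(d["xyz"])+P[2]; out.append((w,d["confidence"]))
    return out
E
python3 - <<'E'
from h import *
for n in ["scene","side"]:
    cams.read_camera(n)
    for t in ["jig_a","pad_a","pin_a","collar","spacer"]:
        for w,c in find(n,t): print(n,t,np.round(w,4),round(c,2),proj(n,w).round(0)[0])
E
```

```text
scene jig_a [ 0.5662  0.1756 -0.0028] 0.93 [376. 227.]
scene jig_a [ 0.5729 -0.1946  0.0029] 0.69 [281. 320.]
scene jig_a [ 0.5738  0.0027 -0.0017] 0.68 [337. 268.]
scene jig_a [ 0.2749 -0.2826 -0.0003] 0.58 [158. 279.]
scene pad_a [ 0.5138 -0.1809  0.0575] 0.79 [264. 287.]
scene pad_a [0.5171 0.1852 0.0542] 0.68 [364. 200.]
scene pad_a [ 0.2181 -0.2788  0.0594] 0.67 [138. 249.]
scene pad_a [0.5177 0.0128 0.0588] 0.66 [321. 237.]
scene pin_a [ 0.3216 -0.2835  0.0993] 0.93 [164. 260.]
scene pin_a [ 0.617  -0.0064  0.0971] 0.83 [351. 250.]
scene pin_a [0.6156 0.1687 0.0969] 0.65 [395. 208.]
scene pin_a [ 0.6229 -0.2016  0.0945] 0.58 [296. 308.]
scene pin_a [ 0.405  -0.1627  0.0042] 0.58 [235. 274.]
scene collar [0.4544 0.3424 0.0012] 0.75 [377. 174.]
scene collar [0.5948 0.1712 0.051 ] 0.61 [386. 217.]
scene collar [ 0.5686  0.1762 -0.001 ] 0.59 [377. 227.]
scene collar [ 0.4022 -0.167   0.0023] 0.54 [233. 275.]
scene collar [0.5417 0.2998 0.0029] 0.47 [395. 195.]
scene spacer [ 0.4045 -0.1653  0.0031] 0.5 [235. 275.]
side jig_a [0.5668 0.0058 0.001 ] 0.95 [293. 268.]
side jig_a [ 0.27
[... 252 characters left out ...]
de pad_a [ 0.2189 -0.2751  0.0585] 0.57 [497. 199.]
side pad_a [0.5185 0.0154 0.0586] 0.56 [315. 256.]
side pad_a [ 0.4587 -0.3705 -0.0017] 0.25 [393. 174.]
side pin_a [ 0.3204 -0.2861  0.0983] 0.96 [452. 170.]
side pin_a [ 0.617  -0.0119  0.0995] 0.94 [271. 218.]
side pin_a [0.6129 0.1697 0.0945] 0.88 [231. 287.]
side pin_a [ 0.6158 -0.2003  0.0963] 0.84 [306. 166.]
side pin_a [ 7.575e-01 -8.300e-03  1.000e-04] 0.73 [209. 242.]
side pin_a [ 0.5661 -0.1894  0.0011] 0.35 [326. 209.]
side collar [0.4509 0.3336 0.0014] 0.95 [287. 431.]
side collar [0.5424 0.3034 0.0033] 0.81 [240. 396.]
side collar [ 0.5919 -0.201   0.0513] 0.22 [316. 185.]
side spacer [ 0.3969 -0.1692  0.0007] 0.63 [399. 232.]
```

Scene and side views agree to a few mm: the pads are at about (0.512,0.185), (0.518,0.014) and (0.513,-0.183). The collar candidates are:
- **Silver ring**, side (287,431): at (0.452,0.338).
- **Yellow ring**, side (240,396): a look-alike.
- **Small washer**, side (399,232): the spacer.

The silver 40 mm ring fits the description. I'll crop it to confirm, then start moving.

```bash
python3 - <<'E'
import cv2
im=cv2.imread("pics/side0.png"); cv2.imwrite("pics/crop1.png",cv2.resize(im[360:480,190:350],None,fx=4,fy=4,interpolation=cv2.INTER_CUBIC))
im=cv2.imread("pics/side0.png"); cv2.imwrite("pics/crop2.png",cv2.resize(im[150:370,200:420],None,fx=2.7,fy=2.7,interpolation=cv2.INTER_CUBIC))
E
cat >> h.py <<'E'
def to(target,st=None):
    s=st or sensors.read_state(); Rt=R.from_rotvec(s["orientation"]).as_matrix()
    d=Rt.T@(np.array(target)-s["ee_pos"])/0.12; print("units",np.round(d,3)); return d
E
python3 -c "
from h import *
to([0.512,0.185,0.165])"
python3 -m inch '[[-0.9,-0.66,0.19,0,0,0,-1],[-0.9,-0.66,0.19,0,0,0,-1],[-0.9,-0.66,0.19,0,0,0,-1],[-0.9,-0.66,0.19,0,0,0,-1]]' 40
```

```text
units [-3.585 -2.637  0.761]
time: 1.08
ee_pos: [0.2836, 0.5027, 0.2326]
orientation: [0.501, 3.098, -0.01]
wrist_force: [0.7, -0.7, 0.1]
width: 0.455
```

View pics/crop1.png

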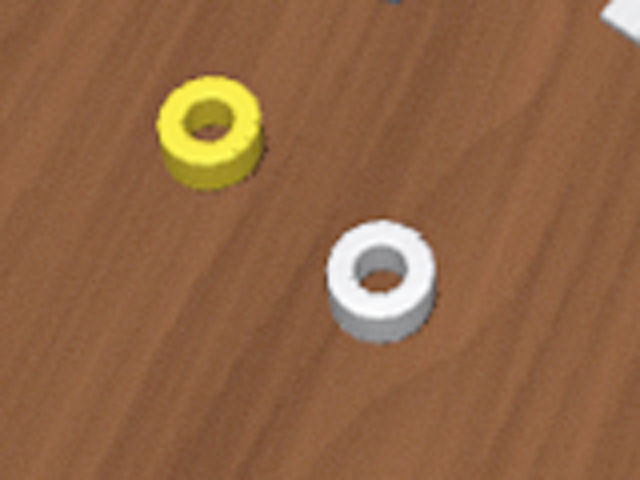

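View pics/crop2.png

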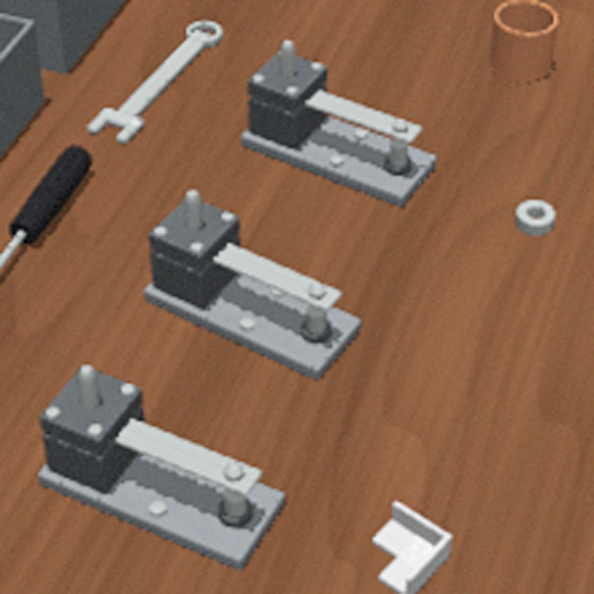

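The crop shows the silver ring (side (285,431)) as a 40 × 20 mm plain ring, which is the collar; the yellow one beside it is left alone. All three grey jigs are clear, with buttons near the free ends. Continuing to the left pad.

```bash

python3 -m inch '[[-0.9,-0.66,0.19,0,0,0,-1],[-0.9,-0.66,0.19,0,0,0,-1],[-0.9,-0.66,0.19,0,0,0,-1],[-0.9,-0.66,0.19,0,0,0,-1]]'
python3 -m inch '[[-0.9,-0.66,0.19,0,0,0,-1],[-0.9,-0.66,0.19,0,0,0,-1],[-0.9,-0.66,0.19,0,0,0,-1],[-0.9,-0.66,0.19,0,0,0,-1],[-0.9,-0.66,0.19,0,0,0,-1]]'
python3 - <<'E'
from h import *
P=pose("wrist"); s=sensors.read_state(); print(s["ee_pos"],s["orientation"],s["wrist_force"])
im=cams.read_camera("wrist"); cv2.imwrite("pics/w1.png",im[:,:,::-1])
for t in ["pad_a","pin_a","jig_a"]:
    for w,c in find("wrist",t,P): print(t,np.round(w,4),round(c,2),proj("wrist",w,P).round(0)[0])
to([0.512,0.185,0.165])
E
```

```text
time: 1.42
ee_pos: [0.3611, 0.3941, 0.21]
orientation: [0.503, 3.099, -0.008]
wrist_force: [0.6, -0.4, 0.8]
width: 0.006
time: 1.83
ee_pos: [0.4378, 0.2883, 0.1875]
orientation: [0.502, 3.1, -0.004]
wrist_force: [0.7, 0.5, 0.6]
width: -0.001
[0.43779755 0.2883057  0.1875139 ] [ 0.50189375  3.10027611 -0.00391666] [0.67371601 0.45806156 0.59110395]
pin_a [ 0.619  -0.2013  0.0933] 0.59 [ 24. 479.]
pin_a [ 0.57   -0.1954 -0.002 ] 0.19 [ 39. 412.]
jig_a [ 0.572  -0.195  -0.0054] 0.8 [ 41. 411.]
units [-0.895 -0.672  0.192]
```

View pics/w1.png

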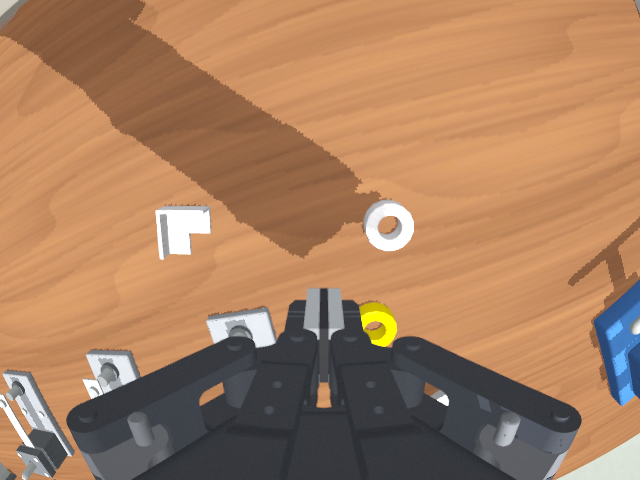

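The wrist view shows the shut fingertips at (323,290), the silver collar at (389,226), the yellow ring at (375,325) and the left jig at (240,330). I'll take a ray fix on the collar, then close in on the left pad.

```bash

python3 -c "
from h import *
print(ray('wrist',(389,226),0.02), ray('side',(285.0,427.5),0.02), ray('side',(242,389.5),0.02))"
python3 -m inch '[[-0.9,-0.67,0.0,0,0,0,-1],[-0.9,-0.67,0.0,0,0,0,-1],[-0.9,-0.67,0.0,0,0,0,-1],[-0.9,-0.67,0.0,0,0,0,-1],[-0.9,-0.67,0.0,0,0,0,-1]]'
python3 - <<'E'
from h import *
P=pose("wrist"); s=sensors.read_state(); print(s["ee_pos"],s["orientation"],s["wrist_force"])
im=cams.read_camera("wrist"); cv2.imwrite("pics/w2.png",im[:,:,::-1])
Rt=R.from_rotvec(s["orientation"]).as_matrix(); print(Rt.round(3))
print("tip",proj("wrist",s["ee_pos"]+Rt@[0,0,.025],P))
for p in [(0.512,.185,.058),(0.616,.169,.095)]: print(proj("wrist",p,P))
for t in ["pad_a","pin_a"]:
    for w,c in find("wrist",t,P): print(t,np.round(w,4),round(c,2),proj("wrist",w,P).round(0)[0])
im=cams.read_camera("side"); cv2.imwrite("pics/s2.png",im[:,:,::-1])
E
```

```text
[0.44953813 0.34535764 0.02      ] [0.45233831 0.33877823 0.02      ] [0.53939866 0.30064853 0.02      ]
time: 2.45
ee_pos: [0.5151, 0.1804, 0.1882]
orientation: [0.496, 3.1, -0.001]
wrist_force: [-0.3, 0.2, 0.8]
width: -0.003
[0.51514939 0.18044894 0.18816279] [ 4.96167525e-01  3.10012430e+00 -1.41008715e-03] [-0.32850186  0.20607138  0.84966018]
[[-0.95   0.312  0.002]
 [ 0.312  0.95  -0.001]
 [-0.002 -0.001 -1.   ]]
tip [[322.06414583 308.32744289]]
[[327.61328434 233.69931908]]
[[351.98240454 389.12668553]]
pad_a [ 0.5186 -0.1823  0.056 ] 0.66 [  8. 343.]
pad_a [0.5115 0.1787 0.0561] 0.62 [319. 235.]
pad_a [ 0.3953  0.1682 -0.0016] 0.51 [263.  90.]
pin_a [ 0.6179 -0.2011  0.0945] 0.81 [ 28. 436.]
```

View pics/w2.png

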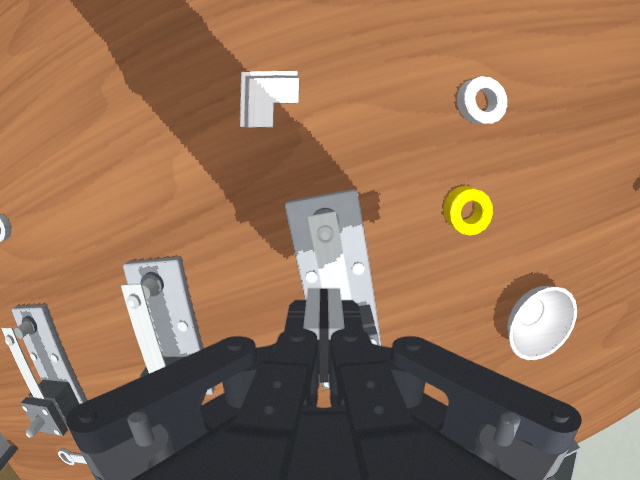

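View pics/s2.png

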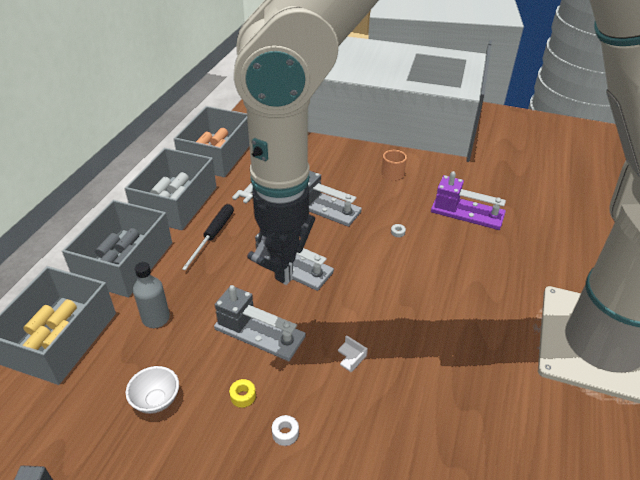

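In the wrist view the left button is at (325,233), the middle one at (134,301) and the right one at (10,341). The fingertips end at about (323,290).

```bash

python3 - <<'E'
from h import *
for uv in [(325,233),(134,301),(10,341)]: print(ray("wrist",uv,.058).round(4))
for c in ["scene","side"]:
    for i,p in enumerate([(0.5125,.1815,.058),(.518,.014,.058),(.515,-.183,.058)]): print(c,proj(c,p).round(1))
a=cv2.imread("pics/side0.png")[180:350,220:370]; b=cv2.imread("pics/scene0.png")[180:350,245:410]
cv2.imwrite("pics/c3.png",cv2.resize(a,None,fx=4,fy=3.5,interpolation=cv2.INTER_CUBIC)); cv2.imwrite("pics/c4.png",cv2.resize(b,None,fx=4,fy=3.5,interpolation=cv2.INTER_CUBIC))
to([0.5125,0.181,0.165])
E
```

```text
[0.5073 0.189  0.058 ]
[0.5136 0.0256 0.058 ]
[ 0.5158 -0.1657  0.058 ]
scene [[361.4 198.5]]
scene [[321.4 237.1]]
scene [[263.4 287.6]]
side [[285.4 322.4]]
side [[315.8 255.6]]
side [[348.2 194.7]]
units [-0.017 -0.036  0.191]
```

View pics/c4.png

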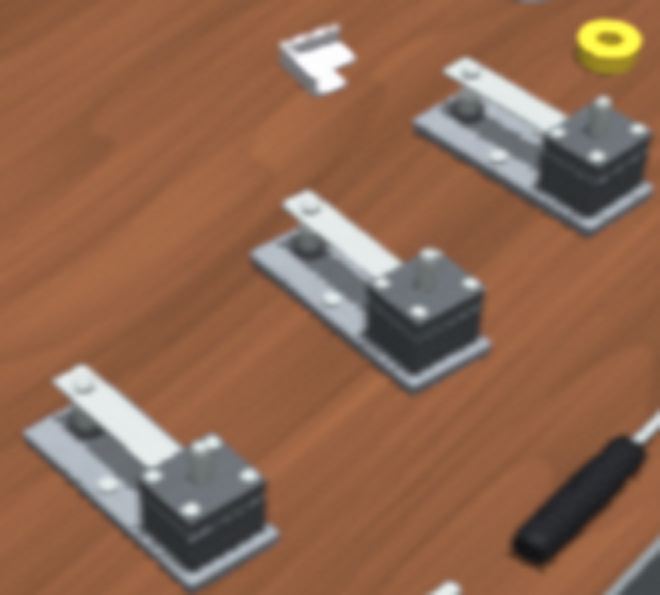

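View pics/c3.png

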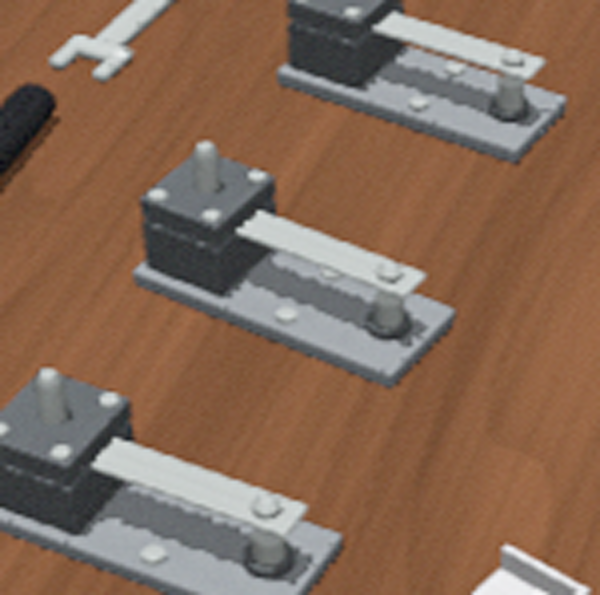

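```bash

python3 - <<'E'
from h import *
for uv in [(362.5,200),(322.7,239.7),(265.7,290)]: print(ray("scene",uv,.058).round(4))
E
```

```text
[0.5178 0.1788 0.058 ]
[0.5256 0.0093 0.058 ]
[ 0.5232 -0.1848  0.058 ]
```

```bash

python3 - <<'E'
from h import *
S=[(286.5,322.9),(317.7,256.6),(348.2,196)]; C=[(362.5,200),(322.7,239.7),(265.7,290)]
from scipy.optimize import least_squares
for a,b in zip(S,C):
    print("side",ray("side",a,.058).round(4), end=" ")
    r=least_squares(lambda p: np.r_[proj("side",p)[0]-a,proj("scene",p)[0]-b],[.51,0,.06]); print(r.x.round(4),r.fun.round(1))
E
```

```text
side [0.5105 0.1819 0.058 ] [0.5128 0.1803 0.0549] [-0.9  0.1 -1.3 -0.3]
side [0.5138 0.0155 0.058 ] [0.518  0.0119 0.0526] [-1.5  0.3 -1.9 -0.5]
side [ 0.5137 -0.1787  0.058 ] [ 0.5174 -0.1828  0.053 ] [-1.2  0.4 -1.3 -0.4]
```

```bash

python3 -m inch '[[0.04,0.01,0.3,0,0,0,-1],[0.04,0.01,0.6,0,0,0,-1],[0.04,0.01,0.77,0,0,0,-1],[0.04,0.01,0.77,0,0,0,-1],[0.04,0.01,0.77,0,0,0,-1]]'
python3 - <<'E'
from h import *
P=pose("wrist"); s=sensors.read_state(); print(s["ee_pos"],s["wrist_force"])
im=cams.read_camera("wrist"); cv2.imwrite("pics/w3.png",im[200:400,200:450,::-1].repeat(3,0).repeat(3,1))
im=cams.read_camera("side"); cv2.imwrite("pics/s3.png",im[200:400,190:390,::-1].repeat(3,0).repeat(3,1))
print("tip",proj("side",s["ee_pos"]-[0,0,.025]))
E
```

```text
time: 3.07
ee_pos: [0.5076, 0.1872, 0.095]
orientation: [-0.485, -3.102, 0.001]
wrist_force: [-0.5, 0.1, 0.4]
width: 0.002
[0.50760255 0.18717463 0.09496444] [-0.4694576   0.12352995  0.38756129]
tip [[286.77625171 320.99568333]]
```

View pics/w3.png

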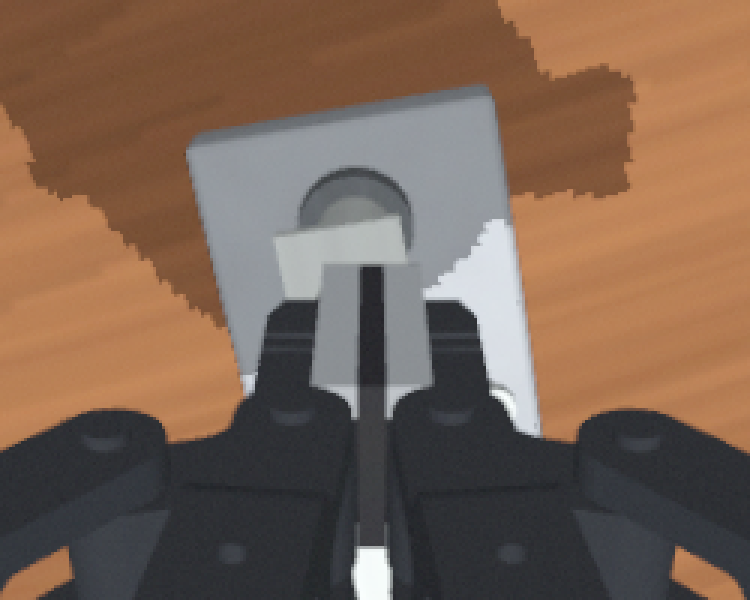

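View pics/s3.png

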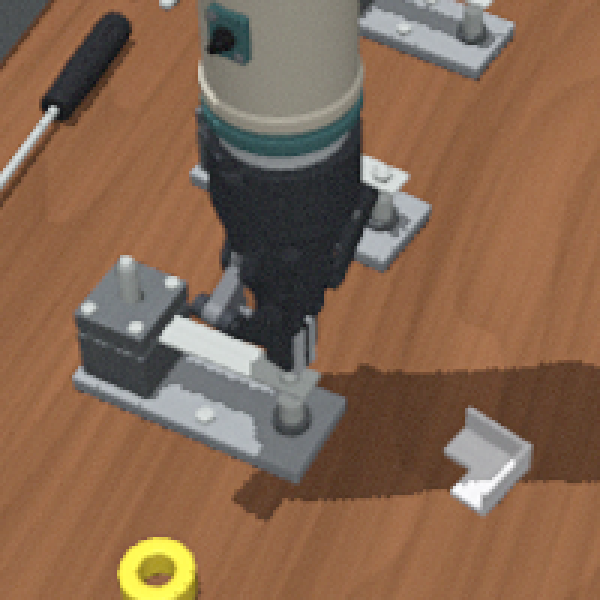

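The left leaf's button lies under the shut tips, about 5 mm towards tool -x and 2 mm towards -y (wrist crop: leaf end at (340,235), tips at (372,265)). I'll correct that while descending to just above contact.

```bash

python3 -m inch '[[-0.04,-0.02,0.04,0,0,0,-1],[-0.04,-0.02,0.06,0,0,0,-1],[-0.04,-0.02,0.06,0,0,0,-1],[-0.04,-0.02,0.06,0,0,0,-1]]'
cat >> h.py <<'E'
def favg(k=5):
    f=[];z=[]
    for i in range(k):
        cams.read_camera("side"); s=sensors.read_state(); f.append(s["wrist_force"]); z.append(s["ee_pos"])
    z=np.mean(z,0); f=np.array(f); print("t %.2f"%s["time"],"pos",z.round(4),"F",f.mean(0).round(2),"sd",f.std(0).round(2)); return z,f.mean(0)
E
python3 -c "
from h import *
favg(6)"
```

```text
time: 3.5
ee_pos: [0.5131, 0.1817, 0.0887]
orientation: [0.49, 3.103, 0.0]
wrist_force: [-0.2, 1.1, 0.8]
width: 0.0
t 3.80 pos [0.5129 0.1819 0.0885] F [-0.03 -0.08 -0.25] sd [0.43 0.52 0.42]
```

```bash

python3 -m inch '[[0,0,0.04,0,0,0,-1],[0,0,0.06,0,0,0,-1],[0,0,0.085,0,0,0,-1],[0,0,0.085,0,0,0,-1],[0,0,0.085,0,0,0,-1]]'
python3 -c "
from h import *
favg(6)"
python3 -m inch '[[0,0,0.02,0,0,0,-1],[0,0,0.04,0,0,0,-1],[0,0,0.04,0,0,0,-1],[0,0,0.04,0,0,0,-1]]'
python3 -c "
from h import *
favg(6)"
```

```text
time: 4.22
ee_pos: [0.5129, 0.182, 0.0781]
orientation: [-0.489, -3.103, -0.0]
wrist_force: [0.0, 0.4, 3.3]
width: -0.001
t 4.52 pos [0.5129 0.182  0.0783] F [-0.41  0.93  3.68] sd [0.35 0.5  0.47]
time: 4.85
ee_pos: [0.5128, 0.182, 0.0733]
orientation: [0.489, 3.103, 0.0]
wrist_force: [-0.7, 0.4, 7.3]
width: 0.001
t 5.15 pos [0.5129 0.182  0.0734] F [-0.95  0.61  6.87] sd [0.21 0.28 0.53]
```

```bash

python3 -m inch '[[0,0,0.008,0,0,0,-1],[0,0,0.016,0,0,0,-1],[0,0,0.016,0,0,0,-1]]'
python3 -m inch '[[0,0,0.008,0,0,0,-1],[0,0,0.008,0,0,0,-1],[0,0,0.008,0,0,0,-1]]'
python3 -c "
from h import *
favg(4)"
```

```text
time: 5.4
ee_pos: [0.5129, 0.182, 0.0715]
orientation: [0.489, 3.103, 0.001]
wrist_force: [-0.8, 0.2, 8.1]
width: -0.002
time: 5.65
ee_pos: [0.5129, 0.182, 0.0707]
orientation: [0.489, 3.103, 0.001]
wrist_force: [-0.6, 0.5, 8.2]
width: -0.004
t 5.85 pos [0.5129 0.182  0.0708] F [-0.98  0.73  8.27] sd [0.66 0.51 0.42]
```

```bash

python3 -m inch '[[0,0,0.008,0,0,0,-1],[0,0,0.008,0,0,0,-1],[0,0,0.008,0,0,0,-1]]'
python3 -c "
from h import *
favg(3)"
python3 -m inch '[[0,0,0.006,0,0,0,-1],[0,0,0.006,0,0,0,-1],[0,0,0.006,0,0,0,-1]]'
python3 -c "
from h import *
favg(3)"
```

```text
time: 6.1
ee_pos: [0.513, 0.182, 0.0699]
orientation: [0.489, 3.103, 0.001]
wrist_force: [-0.6, 1.1, 9.4]
width: -0.001
t 6.25 pos [0.513  0.182  0.0699] F [-1.82  0.52  8.62] sd [0.6  0.5  0.42]
time: 6.5
ee_pos: [0.513, 0.182, 0.0692]
orientation: [0.489, 3.103, 0.001]
wrist_force: [-1.6, 0.8, 9.2]
width: 0.003
t 6.65 pos [0.513  0.182  0.0692] F [-0.66  0.22  9.62] sd [0.56 0.28 0.35]
```

```bash

python3 -m inch '[[0,0,0.006,0,0,0,-1],[0,0,0.006,0,0,0,-1],[0,0,0.006,0,0,0,-1]]'
python3 -c "
from h import *
favg(3)"
python3 -m inch '[[0,0,0.006,0,0,0,-1],[0,0,0.006,0,0,0,-1],[0,0,0.006,0,0,0,-1]]'
python3 -c "
from h import *
favg(3)"
```

```text
time: 6.9
ee_pos: [0.5131, 0.182, 0.0685]
orientation: [0.489, 3.103, 0.001]
wrist_force: [-1.0, 0.3, 10.5]
width: 0.003
t 7.05 pos [0.5131 0.182  0.0685] F [-1.52  0.52 10.21] sd [0.43 0.24 0.43]
time: 7.3
ee_pos: [0.5131, 0.182, 0.0679]
orientation: [0.489, 3.102, 0.001]
wrist_force: [-1.8, 0.5, 10.5]
width: -0.0
t 7.45 pos [0.5132 0.182  0.0679] F [-1.14 -0.08 10.3 ] sd [0.32 0.25 0.44]
```

```bash

python3 -m inch '[[0,0,0.006,0,0,0,-1],[0,0,0.006,0,0,0,-1],[0,0,0.006,0,0,0,-1]]'
python3 -c "
from h import *
favg(3)"
python3 -m inch '[[0,0,0.006,0,0,0,-1],[0,0,0.006,0,0,0,-1],[0,0,0.006,0,0,0,-1]]'
python3 -c "
from h import *
favg(3)"
```

```text
time: 7.7
ee_pos: [0.5132, 0.182, 0.0672]
orientation: [0.489, 3.102, 0.001]
wrist_force: [-1.5, 0.1, 10.7]
width: -0.001
t 7.85 pos [0.5132 0.182  0.0672] F [-1.47  0.27 10.74] sd [0.42 0.17 0.17]
time: 8.1
ee_pos: [0.5133, 0.182, 0.0665]
orientation: [0.489, 3.102, 0.001]
wrist_force: [-0.8, 0.3, 11.1]
width: 0.002
t 8.25 pos [0.5133 0.182  0.0666] F [-1.16  0.38 10.97] sd [0.21 0.25 0.49]
```

```bash

python3 -m inch '[[0,0,0.006,0,0,0,-1],[0,0,0.006,0,0,0,-1],[0,0,0.006,0,0,0,-1]]'
python3 -c "
from h import *
favg(3)"
python3 -m inch '[[0,0,0.005,0,0,0,-1],[0,0,0.005,0,0,0,-1],[0,0,0.005,0,0,0,-1]]'
python3 -c "
from h import *
favg(3)"
```

```text
time: 8.5
ee_pos: [0.5133, 0.182, 0.0659]
orientation: [0.489, 3.102, 0.001]
wrist_force: [-1.2, 0.9, 11.8]
width: 0.002
t 8.65 pos [0.5133 0.182  0.0659] F [-1.44  0.45 11.78] sd [0.49 0.26 0.3 ]
time: 8.9
ee_pos: [0.5134, 0.182, 0.0656]
orientation: [0.489, 3.102, 0.001]
wrist_force: [-1.3, 0.2, 13.7]
width: -0.001
t 9.05 pos [0.5134 0.182  0.0656] F [-1.72 -0.46 12.99] sd [0.11 0.45 0.29]
```

The force is now climbing faster. One more small step should confirm the stop.

```bash

python3 -m inch '[[0,0,0.005,0,0,0,-1],[0,0,0.005,0,0,0,-1],[0,0,0.005,0,0,0,-1]]'
python3 -c "
from h import *
favg(5)"
```

```text
time: 9.3
ee_pos: [0.5134, 0.182, 0.0652]
orientation: [0.489, 3.102, 0.001]
wrist_force: [-2.2, -0.1, 16.1]
width: -0.003
t 9.55 pos [0.5134 0.182  0.0652] F [-2.04 -0.42 16.32] sd [0.53 0.37 0.37]
```

The left leaf is on its stop (16.3 N, held about 0.5 s) with a slope of about 0.64 N/mm, so it is good. Lifting and going to the middle.

```bash

python3 -m inch '[[0,0,-0.2,0,0,0,-1],[0,0,-0.5,0,0,0,-1],[-0.23,-0.66,-0.55,0,0,0,-1],[-0.23,-0.66,-0.55,0,0,0,-1],[-0.23,-0.66,-0.55,0,0,0,-1]]'
python3 -m inch '[[-0.23,-0.66,0,0,0,0,-1],[-0.23,-0.66,0,0,0,0,-1],[-0.23,-0.66,0,0,0,0,-1],[-0.23,-0.66,0,0,0,0,-1]]'
python3 - <<'E'
from h import *
to([0.517,0.0135,0.095])
im=cams.read_camera("wrist"); cv2.imwrite("pics/w4.png",im[150:400,200:450,::-1].repeat(3,0).repeat(3,1)[:600])
E
```

```text
time: 9.97
ee_pos: [0.5148, 0.0875, 0.1304]
orientation: [0.507, 3.1, -0.011]
wrist_force: [-0.9, -0.2, 0.5]
width: -0.0
time: 10.3
ee_pos: [0.5159, 0.01, 0.1293]
orientation: [-0.501, -3.1, 0.003]
wrist_force: [-0.6, 0.4, -0.7]
width: -0.001
units [0.001 0.031 0.286]
```

View pics/w4.png

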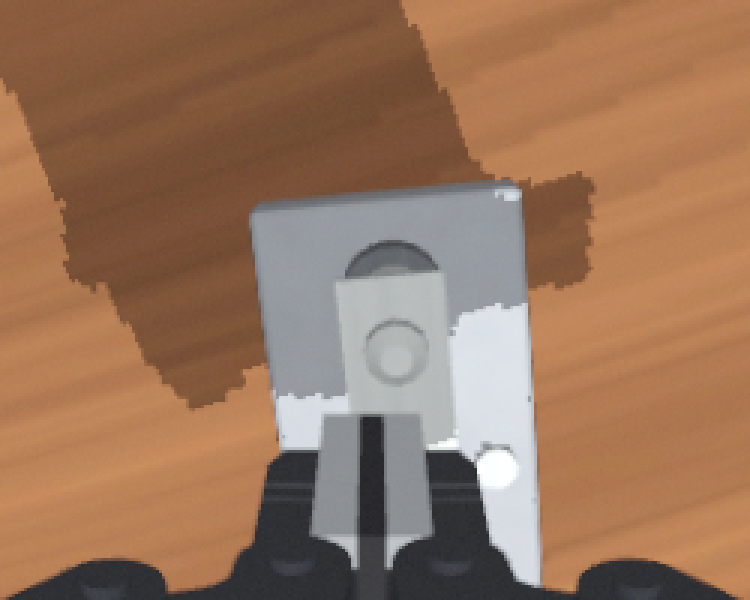

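The middle button is at wrist pixel (332,267), slightly right of the tip column 324. Working out the offset.

```bash

python3 - <<'E'
from h import *
p=ray("wrist",(332.3,266.7),.058); print(p, sensors.read_state()["ee_pos"]); to([p[0],p[1],.0885]); to([0.517,0.0135,.0885])
E
```

```text
[0.51580763 0.01833304 0.058     ] [0.51609963 0.01268091 0.12935111]
units [0.017 0.044 0.34 ]
units [-0.005  0.009  0.34 ]
```

```bash

python3 -m inch '[[0.01,0.025,0.2,0,0,0,-1],[0.01,0.025,0.33,0,0,0,-1],[0.01,0.025,0.33,0,0,0,-1],[0.01,0.025,0.33,0,0,0,-1],[0.01,0.025,0.33,0,0,0,-1]]'
python3 -c "
from h import *
favg(5)"
python3 -m inch '[[0,0,0.04,0,0,0,-1],[0,0,0.06,0,0,0,-1],[0,0,0.085,0,0,0,-1],[0,0,0.085,0,0,0,-1],[0,0,0.085,0,0,0,-1]]'
python3 -c "
from h import *
favg(6)"
python3 -m inch '[[0,0,0.02,0,0,0,-1],[0,0,0.04,0,0,0,-1],[0,0,0.04,0,0,0,-1],[0,0,0.04,0,0,0,-1]]'
python3 -c "
from h import *
favg(6)"
```

```text
time: 10.77
ee_pos: [0.5166, 0.0184, 0.0907]
orientation: [0.487, 3.103, 0.001]
wrist_force: [-0.8, -0.4, -0.4]
width: 0.0
t 11.02 pos [0.5169 0.0178 0.0911] F [-0.13  0.21  0.08] sd [0.42 0.62 0.43]
time: 11.43
ee_pos: [0.5162, 0.0173, 0.0799]
orientation: [-0.489, -3.103, 0.0]
wrist_force: [-0.4, 0.5, 1.5]
width: 0.0
t 11.73 pos [0.5162 0.0174 0.0801] F [-0.73  0.14  1.04] sd [0.51 0.66 0.52]
time: 12.07
ee_pos: [0.5163, 0.0173, 0.0752]
orientation: [-0.489, -3.103, 0.0]
wrist_force: [0.7, 0.5, 2.8]
width: 0.0
t 12.37 pos [0.5163 0.0174 0.0753] F [-0.76  0.2   2.72] sd [0.51 0.34 0.63]
```

```bash

python3 -m inch '[[0,0,0.02,0,0,0,-1],[0,0,0.035,0,0,0,-1],[0,0,0.035,0,0,0,-1],[0,0,0.035,0,0,0,-1]]'
python3 -c "
from h import *
favg(6)"
python3 -m inch '[[0,0,0.007,0,0,0,-1],[0,0,0.007,0,0,0,-1],[0,0,0.007,0,0,0,-1]]'
python3 -c "
from h import *
favg(3)"
python3 -m inch '[[0,0,0.007,0,0,0,-1],[0,0,0.007,0,0,0,-1],[0,0,0.007,0,0,0,-1]]'
python3 -c "
from h import *
favg(3)"
```

```text
time: 12.7
ee_pos: [0.5164, 0.0173, 0.0711]
orientation: [0.489, 3.103, -0.0]
wrist_force: [-1.1, 1.3, 4.0]
width: 0.001
t 13.00 pos [0.5164 0.0173 0.0712] F [-0.59  0.09  3.85] sd [0.35 0.49 0.37]
time: 13.25
ee_pos: [0.5164, 0.0173, 0.0703]
orientation: [0.489, 3.103, 0.0]
wrist_force: [-1.3, 0.8, 3.5]
width: 0.001
t 13.40 pos [0.5165 0.0173 0.0703] F [-0.45  0.29  4.15] sd [0.52 0.42 0.04]
time: 13.65
ee_pos: [0.5165, 0.0173, 0.0695]
orientation: [0.489, 3.103, 0.0]
wrist_force: [-1.0, 0.3, 4.3]
width: 0.002
t 13.80 pos [0.5165 0.0173 0.0695] F [-0.63 -0.24  4.81] sd [0.82 0.3  0.2 ]
```

```bash

python3 -m inch '[[0,0,0.007,0,0,0,-1],[0,0,0.007,0,0,0,-1],[0,0,0.007,0,0,0,-1]]'
python3 -c "
from h import *
favg(3)"
python3 -m inch '[[0,0,0.006,0,0,0,-1],[0,0,0.006,0,0,0,-1],[0,0,0.006,0,0,0,-1]]'
python3 -c "
from h import *
favg(3)"
python3 -m inch '[[0,0,0.006,0,0,0,-1],[0,0,0.006,0,0,0,-1],[0,0,0.006,0,0,0,-1]]'
python3 -c "
from h import *
favg(3)"
```

```text
time: 14.05
ee_pos: [0.5165, 0.0173, 0.0686]
orientation: [0.489, 3.103, 0.0]
wrist_force: [-0.6, -0.3, 4.3]
width: -0.001
t 14.20 pos [0.5165 0.0173 0.0686] F [-0.44 -0.05  4.35] sd [0.19 0.19 0.22]
time: 14.45
ee_pos: [0.5166, 0.0173, 0.0679]
orientation: [0.489, 3.103, 0.0]
wrist_force: [-0.4, -0.9, 5.0]
width: 0.001
t 14.60 pos [0.5166 0.0173 0.068 ] F [0.03 0.02 4.96] sd [0.55 0.47 0.55]
time: 14.85
ee_pos: [0.5166, 0.0173, 0.0674]
orientation: [0.489, 3.103, 0.0]
wrist_force: [-0.1, -0.7, 6.9]
width: -0.003
t 15.00 pos [0.5166 0.0173 0.0674] F [-0.42 -0.61  7.48] sd [0.77 0.1  0.7 ]
```

```bash

python3 -m inch '[[0,0,0.005,0,0,0,-1],[0,0,0.005,0,0,0,-1],[0,0,0.005,0,0,0,-1]]'
python3 -c "
from h import *
favg(5)"
python3 -m inch '[[0,0,-0.2,0,0,0,-1],[0,0,-0.5,0,0,0,-1],[-0.26,-0.77,-0.52,0,0,0,-1],[-0.26,-0.77,-0.52,0,0,0,-1],[-0.26,-0.77,-0.52,0,0,0,-1]]'
python3 -m inch '[[-0.26,-0.77,0,0,0,0,-1],[-0.26,-0.77,0,0,0,0,-1],[-0.26,-0.77,0,0,0,0,-1],[-0.26,-0.77,0,0,0,0,-1],[-0.26,-0.77,0,0,0,0,-1]]'
python3 - <<'E'
from h import *
to([0.516,-0.181,0.0885])
im=cams.read_camera("wrist"); cv2.imwrite("pics/w5.png",im[150:400,200:450,::-1].repeat(3,0).repeat(3,1)[:600])
E
```

```text
time: 15.25
ee_pos: [0.5167, 0.0173, 0.067]
orientation: [0.489, 3.102, 0.0]
wrist_force: [0.5, 0.1, 8.5]
width: 0.001
t 15.50 pos [0.5167 0.0173 0.067 ] F [-0.34 -0.44  8.68] sd [0.62 0.21 0.38]
time: 15.92
ee_pos: [0.5172, -0.0866, 0.1294]
orientation: [0.498, 3.101, -0.006]
wrist_force: [-0.2, -2.0, -0.1]
width: 0.002
time: 16.33
ee_pos: [0.5181, -0.1783, 0.1283]
orientation: [-0.493, -3.101, -0.001]
wrist_force: [-0.1, 0.6, 0.5]
width: -0.003
units [ 0.009 -0.027  0.331]
```

View pics/w5.png

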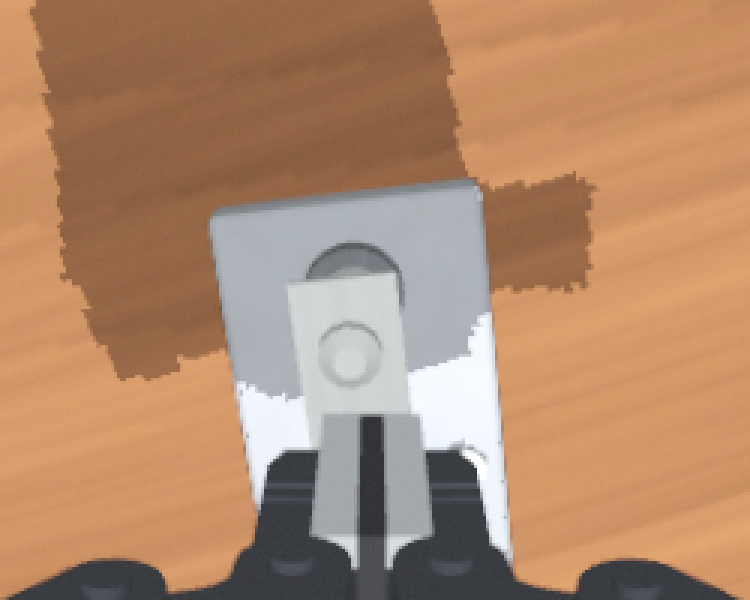

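The middle leaf is soft: about 0.35 N/mm, and it met its stop near TCP z 0.068 (7.5 then 8.7 N, held). The right button is at wrist pixel (317,267), so I'll shift about -2.5 mm in tool y.

```bash

python3 -m inch '[[0.01,-0.02,0.2,0,0,0,-1],[0.01,-0.02,0.33,0,0,0,-1],[0.01,-0.02,0.33,0,0,0,-1],[0.01,-0.02,0.33,0,0,0,-1],[0.01,-0.02,0.33,0,0,0,-1]]'
python3 -c "
from h import *
favg(5)"
python3 -m inch '[[0,0,0.04,0,0,0,-1],[0,0,0.06,0,0,0,-1],[0,0,0.085,0,0,0,-1],[0,0,0.085,0,0,0,-1],[0,0,0.085,0,0,0,-1]]'
python3 -c "
from h import *
favg(6)"
python3 -m inch '[[0,0,0.02,0,0,0,-1],[0,0,0.04,0,0,0,-1],[0,0,0.04,0,0,0,-1],[0,0,0.04,0,0,0,-1]]'
python3 -c "
from h import *
favg(6)"
```

```text
time: 16.8
ee_pos: [0.5176, -0.1782, 0.0899]
orientation: [0.486, 3.103, 0.001]
wrist_force: [-0.3, -0.5, 0.7]
width: 0.001
t 17.05 pos [ 0.5177 -0.1792  0.0903] F [ 0.08 -0.04  0.24] sd [0.24 0.44 0.52]
time: 17.47
ee_pos: [0.517, -0.1797, 0.0791]
orientation: [-0.49, -3.103, 0.0]
wrist_force: [0.2, 0.1, 3.7]
width: 0.004
t 17.77 pos [ 0.517  -0.1796  0.0793] F [-0.49 -0.32  3.04] sd [0.34 0.24 0.29]
time: 18.1
ee_pos: [0.5169, -0.1796, 0.0743]
orientation: [-0.489, -3.103, 0.0]
wrist_force: [-1.5, -0.2, 5.9]
width: 0.001
t 18.40 pos [ 0.5169 -0.1796  0.0744] F [-0.9   0.13  6.11] sd [0.46 0.43 0.94]
```

```bash

python3 -m inch '[[0,0,0.012,0,0,0,-1],[0,0,0.024,0,0,0,-1],[0,0,0.024,0,0,0,-1]]'
python3 -c "
from h import *
favg(3)"
python3 -m inch '[[0,0,0.007,0,0,0,-1],[0,0,0.007,0,0,0,-1],[0,0,0.007,0,0,0,-1]]'
python3 -c "
from h import *
favg(3)"
python3 -m inch '[[0,0,0.006,0,0,0,-1],[0,0,0.006,0,0,0,-1],[0,0,0.006,0,0,0,-1]]'
python3 -c "
from h import *
favg(3)"
python3 -m inch '[[0,0,0.006,0,0,0,-1],[0,0,0.006,0,0,0,-1],[0,0,0.006,0,0,0,-1]]'
python3 -c "
from h import *
favg(4)"
```

```text
time: 18.65
ee_pos: [0.517, -0.1797, 0.0716]
orientation: [0.489, 3.103, -0.0]
wrist_force: [-1.5, 0.2, 8.4]
width: 0.0
t 18.80 pos [ 0.517  -0.1797  0.0717] F [-1.47  0.44  7.01] sd [0.1  0.1  0.36]
time: 19.05
ee_pos: [0.517, -0.1797, 0.071]
orientation: [0.49, 3.103, -0.0]
wrist_force: [-1.4, 0.5, 8.2]
width: 0.003
t 19.20 pos [ 0.517  -0.1797  0.071 ] F [-1.   -0.09  7.95] sd [0.14 0.37 0.54]
time: 19.45
ee_pos: [0.5171, -0.1797, 0.0703]
orientation: [0.489, 3.103, -0.0]
wrist_force: [-1.1, 0.6, 8.9]
width: 0.003
t 19.60 pos [ 0.5171 -0.1797  0.0703] F [-1.45  0.64  8.14] sd [0.24 0.62 0.23]
time: 19.85
ee_pos: [0.5171, -0.1797, 0.0697]
orientation: [0.489, 3.103, -0.0]
wrist_force: [-1.8, 0.6, 9.7]
width: 0.003
t 20.05 pos [ 0.5171 -0.1797  0.0697] F [-1.8   0.73  9.6 ] sd [0.15 0.61 0.14]
```

```bash

python3 -m inch '[[0,0,0.005,0,0,0,-1],[0,0,0.005,0,0,0,-1],[0,0,0.005,0,0,0,-1]]'
python3 -c "
from h import *
favg(3)"
python3 -m inch '[[0,0,0.005,0,0,0,-1],[0,0,0.005,0,0,0,-1],[0,0,0.005,0,0,0,-1]]'
python3 -c "
from h import *
favg(5)"
```

```text
time: 20.3
ee_pos: [0.5171, -0.1797, 0.0694]
orientation: [0.489, 3.103, -0.0]
wrist_force: [-3.1, -0.0, 12.1]
width: 0.003
t 20.45 pos [ 0.5171 -0.1797  0.0694] F [-2.72  0.63 12.47] sd [0.67 0.57 0.47]
time: 20.7
ee_pos: [0.5172, -0.1797, 0.069]
orientation: [0.49, 3.103, -0.0]
wrist_force: [-1.8, 0.1, 14.0]
width: -0.005
t 20.95 pos [ 0.5171 -0.1797  0.069 ] F [-2.15  0.49 14.47] sd [0.26 0.32 0.84]
```

The right leaf is on its stop (12.5 then 14.5 N) at about 0.63 N/mm, so it is good. The middle jig is the softest. Lifting, opening the gripper and going to the silver collar.

```bash

python3 -m inch '[[0,0,-0.3,0,0,0,-1],[0,0,-0.6,0,0,0,-1],[0.23,0.5,-0.9,0,0,0,-1],[0.46,0.98,-1,0,0,0,-1],[0.46,0.98,-1,0,0,0,-1],[0.46,0.98,-1,0,0,0,-1]]'
python3 -m inch '[[0.46,0.98,0,0,0,0,0.2],[0.46,0.98,0,0,0,0,0.2],[0.46,0.98,0,0,0,0,0.2],[0.46,0.98,0,0,0,0,0.2]]'
python3 -m inch '[[0.46,0.98,0,0,0,0,0.2],[0.46,0.98,0,0,0,0,0.2],[0.46,0.98,0,0,0,0,0.2],[0.46,0.98,0,0,0,0,0.2]]'
python3 -m inch '[[0.46,0.98,0,0,0,0,0.2],[0.46,0.98,0,0,0,0,0.2],[0.46,0.98,0,0,0,0,0.2],[0.46,0.98,0,0,0,0,0.2],[0.46,0.98,0,0,0,0,0.2]]'
python3 - <<'E'
from h import *
cams.read_camera("side");P=pose("wrist"); s=sensors.read_state();print(s["ee_pos"])
im=cams.read_camera("wrist"); cv2.imwrite("pics/w6.png",im[:,:,::-1])
print(proj("wrist",(0.452,0.339,0.02),P))
for w,c in find("wrist","collar",P): print(np.round(w,4),round(c,2),proj("wrist",w,P).round(0)[0])
E
```

```text
time: 21.45
ee_pos: [0.5004, -0.0442, 0.1893]
orientation: [0.479, 3.104, 0.006]
wrist_force: [-0.2, 0.8, -0.3]
width: -0.003
time: 21.78
ee_pos: [0.4828, 0.0873, 0.1878]
orientation: [-0.471, -3.105, -0.008]
wrist_force: [-0.5, 0.7, -0.9]
width: 0.563
time: 22.12
ee_pos: [0.4661, 0.2165, 0.1878]
orientation: [-0.472, -3.105, -0.01]
wrist_force: [1.1, 0.3, 0.9]
width: 0.597
time: 22.53
ee_pos: [0.4501, 0.3397, 0.1873]
orientation: [-0.479, -3.104, -0.003]
wrist_force: [-0.1, 0.1, 0.1]
width: 0.596
[0.45090872 0.33646023 0.18723581]
[[326.50668987 227.81784488]]
[0.5425 0.2989 0.0046] 0.63 [315. 328.]
```

View pics/w6.png

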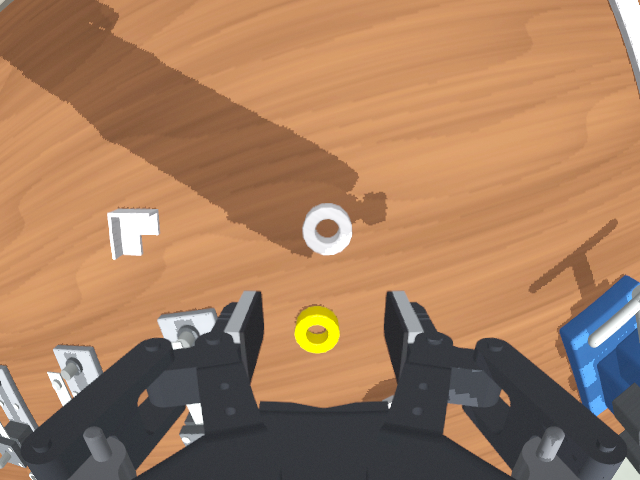

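The silver collar is at wrist pixel (327,229), predicted (326.5,228), and the yellow ring is at (317,330). The jaws straddle a clear path. Computing the last offset.

```bash

python3 - <<'E'
from h import *
p=ray("wrist",(327,229),.02); print(p); to([p[0],p[1],.027]); to([.452,.339,.027])
E
python3 -m inch '[[0.01,0.01,0.3,0,0,0,0.2],[0.01,0.01,0.6,0,0,0,0.2],[0.01,0.01,0.9,0,0,0,0.2],[0.01,0.01,0.9,0,0,0,0.2],[0.01,0.01,0.9,0,0,0,0.2]]'
python3 - <<'E'
from h import *
cams.read_camera("side");P=pose("wrist"); s=sensors.read_state();print(s["ee_pos"])
im=cams.read_camera("wrist"); cv2.imwrite("pics/w7.png",im[150:400,160:480,::-1].repeat(2,0).repeat(2,1))
E
```

```text
[0.4542821  0.33604188 0.02      ]
units [-0.012  0.028  1.337]
units [0.014 0.045 1.337]
time: 23.1
ee_pos: [0.4505, 0.3345, 0.0788]
orientation: [-0.493, -3.1, 0.007]
wrist_force: [-0.3, -0.0, 0.3]
width: 0.599
[0.45174983 0.33605124 0.0806815 ]
```

View pics/w7.png

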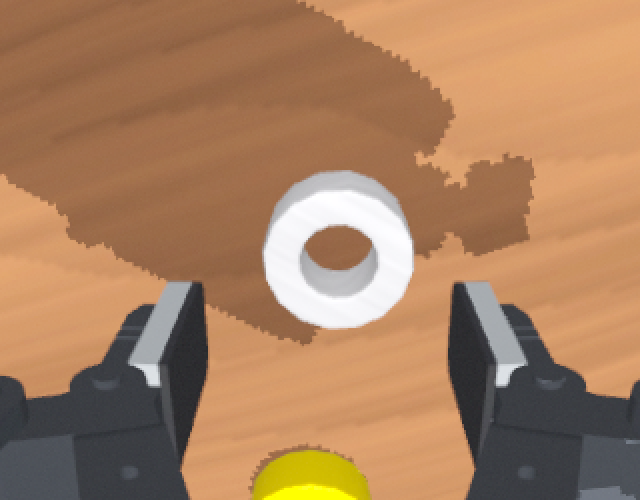

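The collar top is at wrist pixel (329.5,278) and the jaw centre is at column 324, so it needs about +2.5 mm in tool y.

```bash

python3 - <<'E'
from h import *
p=ray("wrist",(329.5,278),.02); print(p); to([p[0],p[1],.027])
E
```

```text
[0.45447328 0.34043542 0.02      ]
units [-0.007  0.031  0.457]
```

```bash

python3 -m inch '[[0,0.025,0.1,0,0,0,0.2],[0,0.025,0.25,0,0,0,0.2],[0,0.025,0.4,0,0,0,0.2],[0,0.025,0.44,0,0,0,0.2],[0,0.025,0.44,0,0,0,0.2],[0,0.025,0.44,0,0,0,0.2]]'
python3 - <<'E'
from h import *
favg(3)
im=cams.read_camera("wrist"); cv2.imwrite("pics/w8.png",im[180:430,160:480,::-1].repeat(2,0).repeat(2,1))
E
```

```text
time: 23.7
ee_pos: [0.4524, 0.3407, 0.0281]
orientation: [0.489, 3.102, 0.002]
wrist_force: [-0.1, 0.6, 0.7]
width: 0.6
t 23.85 pos [0.4526 0.3409 0.0285] F [ 0.19  0.03 -0.08] sd [0.19 0.5  0.51]
```

View pics/w8.png

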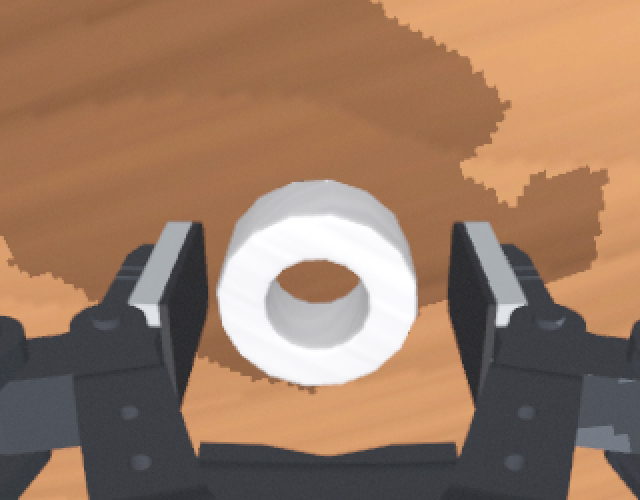

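```bash

python3 - <<'E'
from h import *
p=ray("wrist",(319,330),.02); print(p); to([p[0],p[1],.027])
E
```

```text
[0.45312403 0.33940073 0.02      ]
units [-0.009 -0.009  0.011]
```

```bash

python3 -m inch '[[-0.01,-0.014,0,0,0,0,0.2],[-0.01,-0.014,0,0,0,0,-0.3],[-0.01,-0.014,0,0,0,0,-0.6],[-0.01,-0.014,0,0,0,0,-1],[-0.01,-0.014,0,0,0,0,-1],[-0.01,-0.014,0,0,0,0,-1],[-0.01,-0.014,0,0,0,0,-1],[-0.01,-0.014,0,0,0,0,-1]]' 40
python3 - <<'E'
from h import *
z,f=favg(4)
im=cams.read_camera("wrist"); cv2.imwrite("pics/w9.png",im[180:430,160:480,::-1].repeat(2,0).repeat(2,1))
E
```

```text
time: 24.57
ee_pos: [0.4529, 0.338, 0.0281]
orientation: [0.49, 3.102, 0.0]
wrist_force: [0.2, -1.6, 5.7]
width: 0.451
t 24.77 pos [0.4528 0.338  0.0281] F [-0.59 -1.13  6.16] sd [0.41 0.23 0.14]
```

View pics/w9.png

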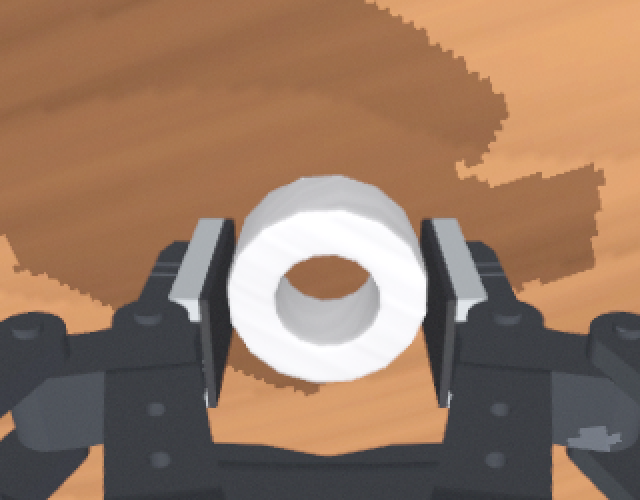

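The collar is gripped (opening 0.451, about 38 mm, centred between the pads at crop (328,295)). I'll lift and head for a viewpoint just beyond the middle pin. First, where the bottle stands.

```bash

python3 -c "
from h import *
print(ray('side',(152,318),0.0),ray('scene',(451,252),0.0))"
python3 -m inch '[[0,0,-0.2,0,0,0,-1],[0,0,-0.5,0,0,0,-1],[0,0,-0.8,0,0,0,-1],[0,0,-1,0,0,0,-1],[0,0,-1,0,0,0,-1]]'
python3 - <<'E'
from h import *
z,f=favg(3); print(sensors.read_state()["width"])
im=cams.read_camera("wrist"); cv2.imwrite("pics/w10.png",im[180:430,160:480,::-1].repeat(2,0).repeat(2,1))
E
```

```text
[0.75952008 0.20793527 0.        ] [0.75815838 0.2162908  0.        ]
time: 25.23
ee_pos: [0.4551, 0.3402, 0.1524]
orientation: [0.489, 3.097, 0.011]
wrist_force: [0.4, 0.1, -0.7]
width: 0.453
t 25.38 pos [0.4529 0.3386 0.1483] F [ 0.19  0.01 -1.44] sd [0.43 0.03 0.63]
0.4469294717066497
```

View pics/w10.png

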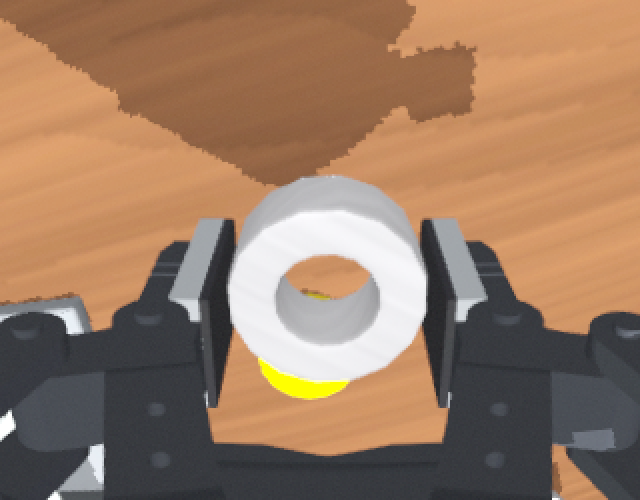

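The collar is held and level. Bottle at (0.76,0.21), clear of the path.

```bash

python3 -m inch '[[-0.9,-0.77,-0.2,0,0,0,-1],[-0.9,-0.77,-0.2,0,0,0,-1],[-0.9,-0.77,-0.2,0,0,0,-1],[-0.9,-0.77,-0.2,0,0,0,-1]]'
python3 -m inch '[[-0.9,-0.77,0,0,0,0,-1],[-0.9,-0.77,0,0,0,0,-1],[-0.9,-0.77,0,0,0,0,-1],[-0.9,-0.77,0,0,0,0,-1]]'
python3 -m inch '[[-0.9,-0.77,0,0,0,0,-1],[-0.9,-0.77,0,0,0,0,-1],[-0.9,-0.77,0,0,0,0,-1],[-0.9,-0.77,0,0,0,0,-1],[-0.9,-0.77,0,0,0,0,-1],[-0.9,-0.77,0,0,0,0,-1]]'
python3 - <<'E'
from h import *
favg(3); P=pose("wrist"); s=sensors.read_state(); print(s["ee_pos"],s["width"])
im=cams.read_camera("wrist"); cv2.imwrite("pics/w11.png",im[:,:,::-1])
print(proj("wrist",[0.617,-.009,.095],P))
for w,c in find("wrist","pin_a",P): print(np.round(w,4),round(c,2),proj("wrist",w,P).round(0)[0])
E
```

```text
time: 25.77
ee_pos: [0.5292, 0.2105, 0.17]
orientation: [0.499, 3.101, -0.008]
wrist_force: [1.1, -0.5, -0.1]
width: 0.452
time: 26.1
ee_pos: [0.603, 0.088, 0.1691]
orientation: [-0.501, -3.101, 0.008]
wrist_force: [0.5, -2.5, -0.4]
width: 0.451
time: 26.6
ee_pos: [0.6744, -0.0268, 0.1686]
orientation: [-0.493, -3.099, 0.001]
wrist_force: [-0.6, 0.9, -0.9]
width: 0.451
t 26.75 pos [ 0.6741 -0.0235  0.1695] F [-0.17  0.54 -0.49] sd [0.1  0.49 0.43]
[ 0.67422781 -0.02281718  0.16997798] 0.4469462082150024
[[313.68840863 160.0754382 ]]
[ 0.6143 -0.0077  0.092 ] 0.78 [315. 154.]
[0.6141 0.1691 0.0941] 0.73 [590.  83.]
[ 0.6183 -0.1991  0.0901] 0.59 [ 53. 262.]
[ 0.5936 -0.1972  0.0505] 0.37 [ 74. 216.]
[0.7568 0.2061 0.0021] 0.24 [579. 239.]
```

View pics/w11.png

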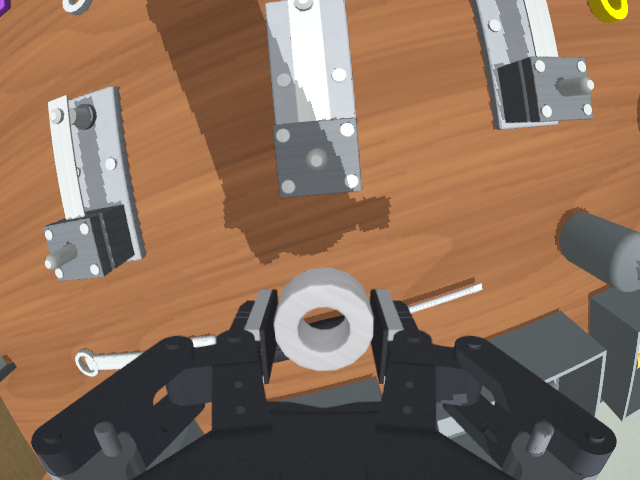

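The middle jig's pin is at wrist pixel (316,158), seen from almost directly above, and the held collar's top is at about (324,320). Enlarging to measure both in the same picture.

```bash

python3 - <<'E'
import cv2
im=cv2.imread("pics/w11.png")
cv2.imwrite("pics/c11.png",cv2.resize(im[110:210,260:380],None,fx=6,fy=6,interpolation=cv2.INTER_CUBIC))
cv2.imwrite("pics/c11b.png",cv2.resize(im[260:380,250:400],None,fx=5,fy=5,interpolation=cv2.INTER_CUBIC))
E
```

```text
(no output)
```

View pics/c11.png

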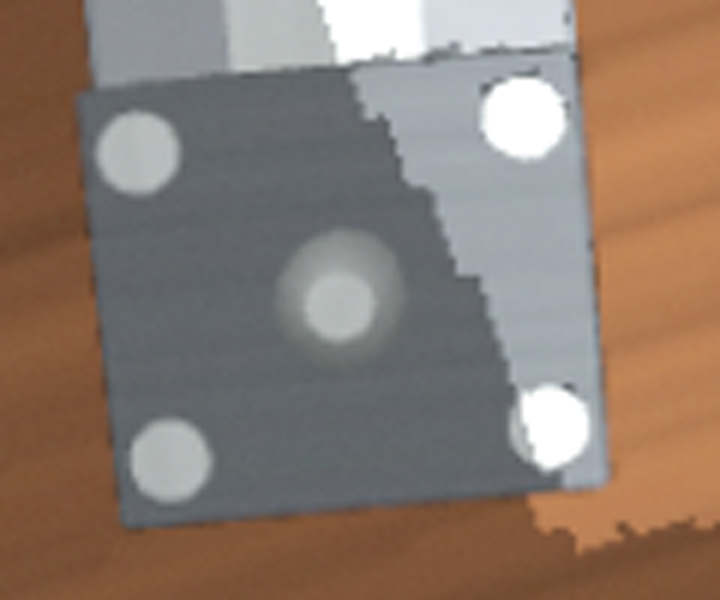

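View pics/c11b.png

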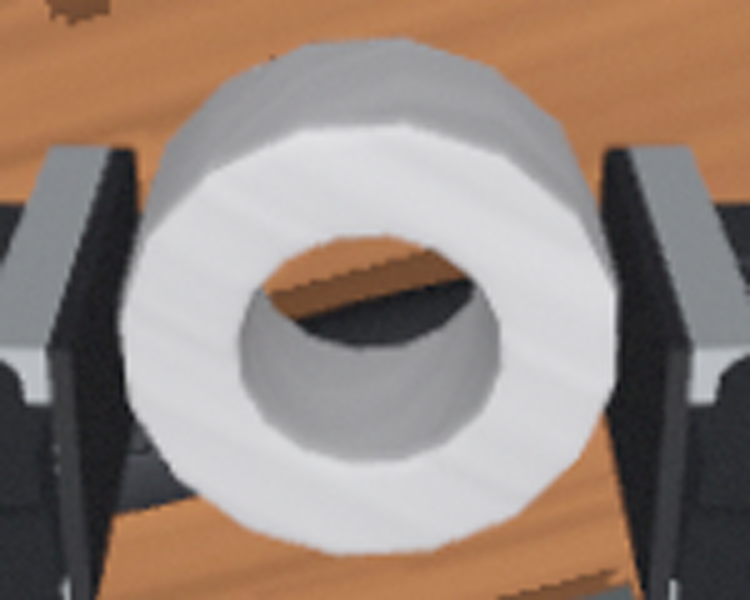

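```bash

python3 - <<'E'
from h import *
s=sensors.read_state(); print(s["ee_pos"])
p=ray("wrist",(316.7,161.2),.095); b=ray("wrist",(317.8,158.3),.065); c=ray("wrist",(323.8,329),s["ee_pos"][2]-.0081)
print(p,b,c)
Rt=R.from_rotvec(s["orientation"]).as_matrix()
print(Rt.T@(p-c)/.12, Rt.T@(p-s["ee_pos"])/.12, Rt.T@(c-s["ee_pos"]))
E
```

```text
[ 0.67469236 -0.02303808  0.17074764]
[ 0.61863909 -0.00800915  0.095     ] [ 0.61882757 -0.00794289  0.065     ] [ 0.6754079  -0.0225016   0.16264764]
[ 0.48647698 -0.02967024  0.56447818] [ 0.48205746 -0.02362739  0.63197443] [-0.00053034  0.00072514  0.00809955]
```

The pin axis is at (0.6186,-0.0080), and the pin top and the block centre agree within 0.3 mm. Moving the collar over it by +0.486, -0.03 units.

```bash

python3 -m inch '[[0.25,-0.015,0,0,0,0,-1],[0.486,-0.03,0,0,0,0,-1],[0.486,-0.03,0.1,0,0,0,-1],[0.486,-0.03,0.28,0,0,0,-1],[0.486,-0.03,0.28,0,0,0,-1],[0.486,-0.03,0.28,0,0,0,-1],[0.486,-0.03,0.28,0,0,0,-1]]'
python3 - <<'E'
from h import *
favg(4); P=pose("wrist"); s=sensors.read_state()
im=cams.read_camera("wrist"); cv2.imwrite("pics/w12.png",cv2.resize(im[240:400,240:410,::-1],None,fx=4,fy=3.6,interpolation=cv2.INTER_CUBIC))
print(proj("wrist",[0.6186,-.008,.095],P), s["ee_pos"])
to([0.6186,-.008,.0935])
im=cams.read_camera("side"); cv2.imwrite("pics/s12.png",cv2.resize(im[170:310,200:370,::-1],None,fx=4,fy=4,interpolation=cv2.INTER_CUBIC))
E
```

```text
time: 27.43
ee_pos: [0.6194, -0.0102, 0.1382]
orientation: [0.488, 3.103, 0.0]
wrist_force: [0.2, -0.4, -0.2]
width: 0.449
t 27.63 pos [ 0.6197 -0.0105  0.1385] F [-0.09 -0.22 -0.57] sd [0.33 0.52 0.35]
[[326.89531921 287.50620187]] [ 0.61950418 -0.01061943  0.13844899]
units [0.013 0.019 0.373]
```

View pics/w12.png

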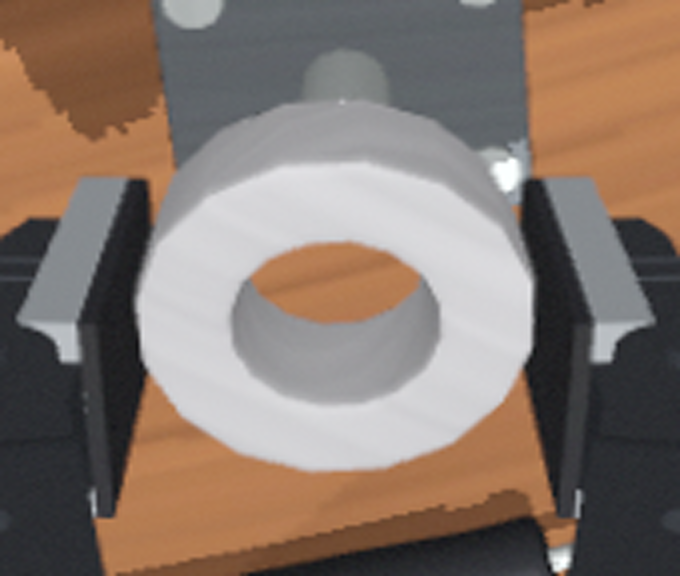

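View pics/s12.png

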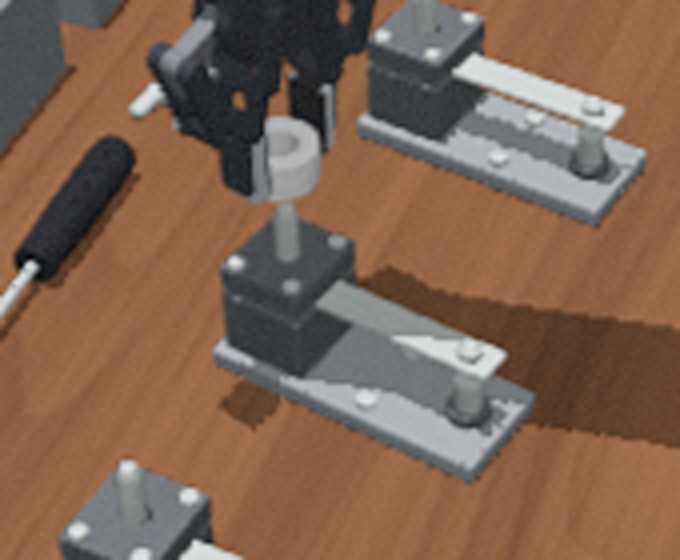

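The pin column shows at crop x≈345 against the bore centre at 335, so a small +y correction is needed. Lowering onto the pin tip with force checks.

```bash

python3 -m inch '[[0.012,0.016,0.03,0,0,0,-1],[0.012,0.016,0.07,0,0,0,-1],[0.012,0.016,0.13,0,0,0,-1],[0.012,0.016,0.16,0,0,0,-1],[0.012,0.016,0.19,0,0,0,-1],[0.012,0.016,0.19,0,0,0,-1]]'
python3 - <<'E'
from h import *
favg(4); P=pose("wrist"); s=sensors.read_state()
im=cams.read_camera("wrist"); cv2.imwrite("pics/w13.png",cv2.resize(im[240:400,240:410,::-1],None,fx=4,fy=3.6,interpolation=cv2.INTER_CUBIC))
to([0.6186,-.008,.0935]); print(s["width"])
E
```

```text
time: 28.23
ee_pos: [0.6173, -0.0084, 0.1136]
orientation: [-0.489, -3.101, 0.001]
wrist_force: [0.2, -0.3, -0.4]
width: 0.452
t 28.43 pos [ 0.618  -0.0084  0.1146] F [ 0.27  0.25 -0.78] sd [0.4  0.44 0.27]
units [-0.002  0.004  0.179]
0.4478622426717725
```

View pics/w13.png

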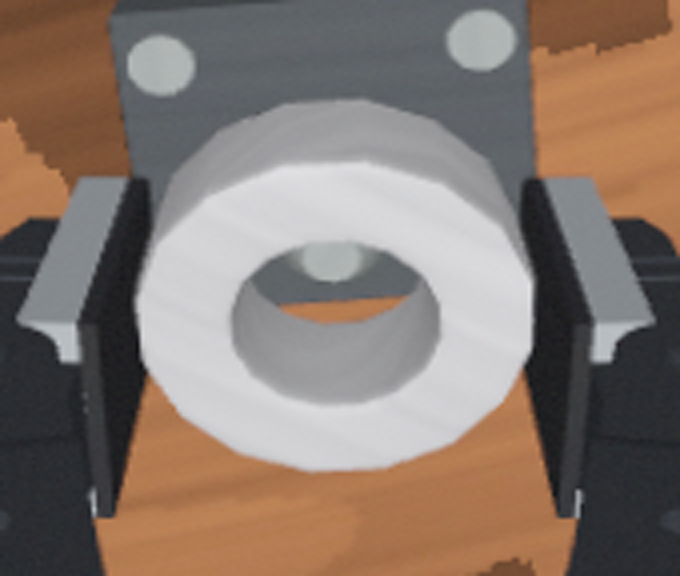

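The pin tip shows inside the bore at crop (330,260), laterally centred, with no contact force. Lowering to just above the block.

```bash

python3 -m inch '[[0,0,0.04,0,0,0,-1],[0,0,0.08,0,0,0,-1],[0,0,0.12,0,0,0,-1],[0,0,0.15,0,0,0,-1],[0,0,0.165,0,0,0,-1],[0,0,0.165,0,0,0,-1]]'
python3 - <<'E'
from h import *
favg(4); s=sensors.read_state()
im=cams.read_camera("wrist"); cv2.imwrite("pics/w14.png",cv2.resize(im[240:400,240:410,::-1],None,fx=4,fy=3.6,interpolation=cv2.INTER_CUBIC))
im=cams.read_camera("side"); cv2.imwrite("pics/s14.png",cv2.resize(im[170:310,200:370,::-1],None,fx=4,fy=4,interpolation=cv2.INTER_CUBIC))
E
```

```text
time: 28.98
ee_pos: [0.6176, -0.0083, 0.0942]
orientation: [-0.489, -3.102, 0.0]
wrist_force: [-0.6, -0.3, -0.1]
width: 0.452
t 29.18 pos [ 0.618  -0.0083  0.0949] F [-0.41 -0.11 -0.8 ] sd [0.22 0.3  0.58]
```

View pics/w14.png

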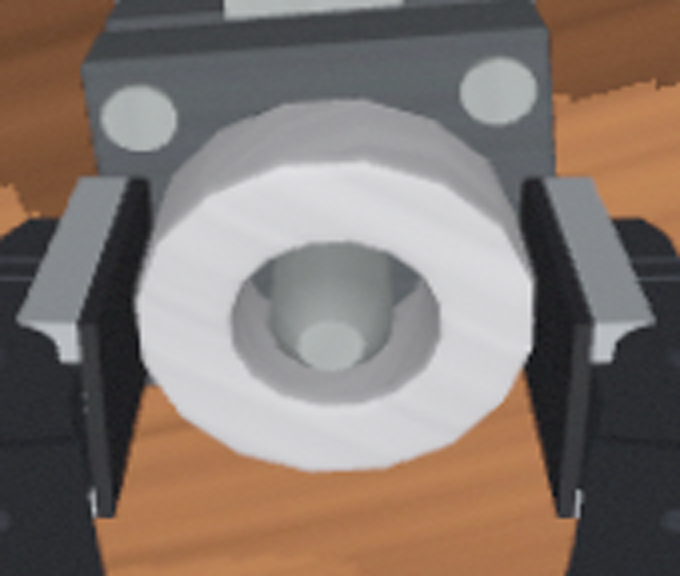

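View pics/s14.png

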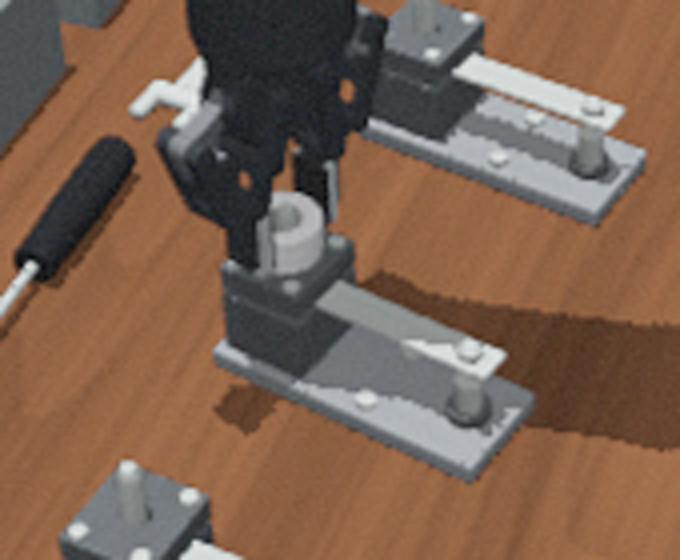

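The pin is centred in the bore and the collar is about 2 mm above the block. Touching down, then releasing.

```bash

python3 -m inch '[[0,0,0.007,0,0,0,-1],[0,0,0.014,0,0,0,-1],[0,0,0.014,0,0,0,-1]]'
python3 -c "
from h import *
favg(3)"
python3 -m inch '[[0,0,0,0,0,0,0],[0,0,0,0,0,0,0.2],[0,0,0,0,0,0,0.2],[0,0,0,0,0,0,0.2],[0,0,0,0,0,0,0.2]]'
python3 - <<'E'
from h import *
favg(2)
im=cams.read_camera("wrist"); cv2.imwrite("pics/w15.png",cv2.resize(im[240:400,240:410,::-1],None,fx=4,fy=3.6,interpolation=cv2.INTER_CUBIC))
E
```

```text
time: 29.53
ee_pos: [0.6179, -0.0084, 0.0932]
orientation: [-0.489, -3.103, 0.0]
wrist_force: [0.7, 0.1, -1.2]
width: 0.453
t 29.68 pos [ 0.618  -0.0083  0.0933] F [-0.12 -0.2  -0.54] sd [0.18 0.36 0.22]
time: 30.1
ee_pos: [0.6181, -0.0083, 0.0934]
orientation: [0.489, 3.103, 0.0]
wrist_force: [0.4, -0.0, 0.1]
width: 0.602
t 30.20 pos [ 0.618  -0.0083  0.0934] F [-0.56 -0.25 -0.18] sd [0.32 0.43 0.3 ]
```

View pics/w15.png

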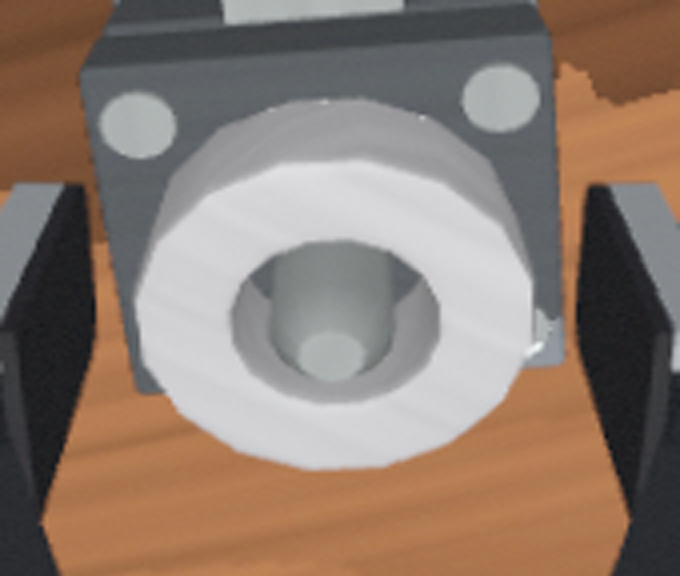

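The collar sits around the pin and the jaws are clear on both sides. Lifting straight up and checking.

```bash

python3 -m inch '[[0,0,-0.1,0,0,0,0.2],[0,0,-0.3,0,0,0,0.2],[0,0,-0.6,0,0,0,0.2],[0,0,-1,0,0,0,0.2],[0,0,-1,0,0,0,0.2],[0,0,-1,0,0,0,0.2],[0,0,-1,0,0,0,0.2]]'
python3 - <<'E'
from h import *
favg(2); P=pose("wrist")
im=cams.read_camera("side"); cv2.imwrite("pics/s16.png",cv2.resize(im[170:310,200:370,::-1],None,fx=4,fy=4,interpolation=cv2.INTER_CUBIC))
for w,c in find("side","collar"): print("side",w.round(4),round(c,2))
im=cams.read_camera("scene"); cv2.imwrite("pics/sc16.png",im[:,:,::-1])
for w,c in find("scene","collar"): print("scene",w.round(4),round(c,2))
E
```

```text
time: 30.83
ee_pos: [0.618, -0.0084, 0.2141]
orientation: [0.489, 3.102, 0.0]
wrist_force: [-0.6, -0.8, -0.1]
width: 0.598
t 30.93 pos [ 0.617  -0.0084  0.2124] F [-0.08  0.7  -0.51] sd [0.23 0.21 0.23]
side [0.5432 0.3025 0.0017] 0.78
side [ 0.6177 -0.0085  0.0667] 0.59
scene [ 0.6206 -0.0059  0.0632] 0.76
scene [0.5384 0.2998 0.0036] 0.63
```

View pics/s16.png

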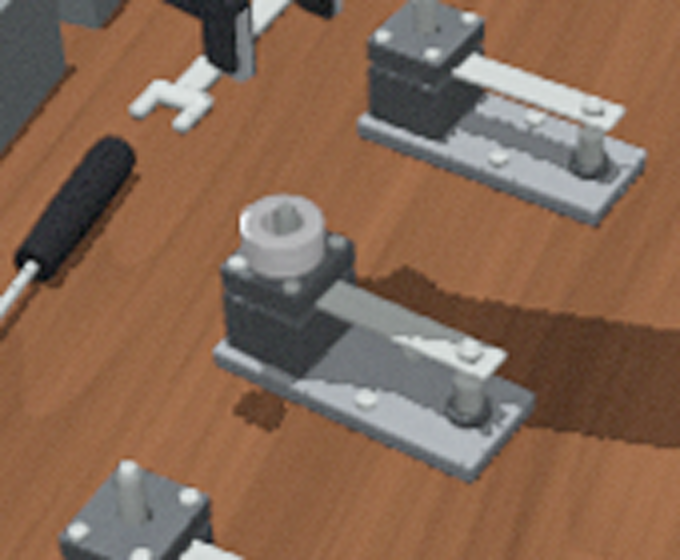

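View pics/sc16.png

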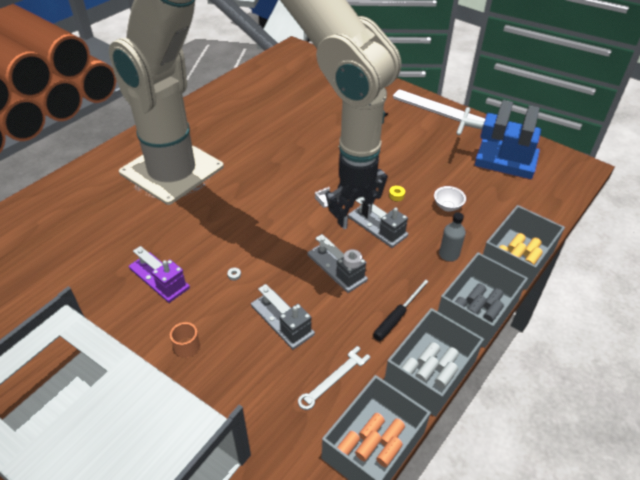

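The collar lies flat on the middle jig's block with the pin through it (side crop (282,235); scene (350,258)). Side and scene put its base at z 0.067 and 0.063. The bystanders are where they were and the gripper is clear, so I'm handing in.

```bash
python3 -c "
from plant import manip
print(manip.finish_job())"
```

```text
the job is handed in; nothing more can be done
None
```

I pressed the three leaves from left to right onto their stops, then slid the silver collar fully down over the flag pin of the middle jig, which has the softest leaf. The job was handed in at about 31 s; no verdict is reported.

| Jig | Slope | Highest force on the stop (limit 25 N) |
|---|---|---|
| Left | about 0.64 N/mm | about 16.5 N |
| Middle | about 0.35 N/mm | about 9 N |
| Right | about 0.63 N/mm | about 15 N |

**Last checks:**
- **Collar:** it lies flat on the middle block with the pin through the bore. Its measured position is about (0.618, -0.008), against (0.6186, -0.0080) for the pin. The side and scene networks put its underside at 66.7 and 63.2 mm, either side of the true 65 mm and within their 4 mm accuracy.
- **Gripper and bench:** the gripper was open and about 0.1 m clear of everything. In the last pictures I saw no bystander, yellow ring or purple jig moved.
- **Disagreement:** the scene-camera pixel fixes of the pads were up to about 12 mm off the other cameras in x. I centred each press from the wrist view instead.

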